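# Clamp the bottles on the shaker with the wedge lock and start it

## Robot

A 6-joint arm with a two-finger parallel gripper is mounted at the origin on a cart in front of the work surface, level with it; the furniture and walls round the work are solid. World frame = base frame: x ahead of the robot, y to its left, z up, the work surface at z = 0. Lengths are in m, angles in degrees, forces in N, time in s.
With the tool pointing down it reaches from about 0.275 to 0.85 m from the base axis. Payload 19 kg.
Tool frame: the origin (TCP) lies midway between the tips of the shut fingers; the grasp point (between the pads) lies 19 mm behind it (ctrl.grasp_offset is the distance from the TCP to the grasp point, in m); z points along the fingers, y is the line along which they close (so a half turn about z gives the same grasp; the last joint's range is limited). The gripper opens to 85 mm and grips with 20 to 120 N. Pads are 22 mm wide; open, the fingers measure 114 mm over their backs; the gripper's body (76 mm by 85 mm) begins 54 mm behind the grasp point. The pads swing forward as they close: fully open they stand 13 mm farther back than shut.
Start: joints at [-77.75, 8.623, 82.357, -0, 89.026, -7.678], TCP at [0.196, -0.541, 0.231] pointing down, gripper open.
Joint ranges: [-160.23, 160.23], [-39.13, 120.54], [6.94, 153.29], [-79.49, 259.48], [9.18, 160.14], [-161.06, 161.06]. Speed limits (degrees/s): [108.29, 108.29, 127.2, 172.46, 172.46, 172.46].

## Interface

Orientations are given as a 3x3 rotation matrix whose columns are the frame's x, y, z axes.
In Python, from cell import status, cams, ctrl, models gives the robot as it stands.
- The arm moves only by the tool jog_arm, never from a script. Its argument "rows" is a list of rows, each a list of 7 numbers: the finger opening in m, from 0 to 0.0854, then the shift along the tool's x, y, z in m, then the turn, a rotation vector about the tool's x, y, z in rad. A call has 1 to 10 rows; each row shifts and turns the commanded pose from where the row before left it, along the tool's axes as they then stand; what a row does not reach is not made up. A row lasts 1/12 s, in which the tool goes at most 41.7 mm and 7.16 degrees, less where a joint would pass 70% of its speed; a pose out of reach is approached as far as the arm can. A call is refused whole if a number of a shift passes 0.0417 or a number of a turn 0.125, either way. A call with a gripper value outside its range is refused whole. The fingers move at their own pace and stop on an object; "grip_force" is the grip in N (left out, the last holds). Time passes only in rows, so rows that do not move let the fingers close. It gives the time, the measured TCP pose, the force, the opening and the grip force at its end, in the units of the state.
- status.state(): the state, without advancing time (a new reading comes with each control period).
- cams.get_image(name): name is "side" or "top"; returns (picture, depth): 400x640x3 uint8, red, green, blue; 400x640 float32, m along the optical axis (not along the pixel's ray), 0 where there is no reading.
- cams.camera_params(name): a dict with "intrinsics" (3x3 intrinsics, pixels), "k1" (the pictures are not rectified: a ray, as slopes to the right and down, at radius r is drawn at 1 + k1 r^2 times it, then the intrinsics apply), "R" (3x3) and "t" (3): a world point X has camera coordinates R X + t. Camera axes: x right, y down, z forward; pixel columns grow to the right and rows downward; lengths in m; the calibration is good to about 2 mm. A picture is of the moment at which its call begins. camera_params takes no time and is no camera call.
- ctrl.close_job(): hands the job in; it is judged then, once.
Trained networks look in the newest picture that a camera, given by its name, has taken for a name from the list of things; names that differ only in an ending like _2 or _b are one class to them, and where a whole thing is asked for, a point or a joint stands for the part that bears it (a point fixed in the world has none). Each returns a list of dicts, best first, with "p" (0 to 1); they miss things now and then, are a little off and sometimes report something else, mostly with a low value. They report only what shows in the picture. A call takes as long as a camera call.
- models.look_for(camera, thing): "rect" ([left, top, width, height] as shares, 0 to 1, of the picture: columns of its width, rows of its height, round what is visible of it).
- models.silhouettes(camera, thing): "mask" (400x640 bool, what is visible of it) and "rect" ([left, top, width, height] as shares, 0 to 1, of the picture: columns of its width, rows of its height, round what is visible of it).
- models.spot_point(camera, thing): "at" ([column, row] as shares, 0 to 1, of the picture: columns of its width, rows of its height: a listed point, or the origin of a listed thing).
The state is a dict: "t": time; "joint_pos": joint angles; "qvel": joint speeds; "tau": joint torques, N m; "position": TCP position; "tool_rot": TCP orientation; "wrist_force": force on the tool from outside, world axes, zero at the start; "wrist_torque": the same for the moment, N m; "width": finger opening in m; "grip_force": force on a finger pad.
Only numpy, scipy, OpenCV 4.12 (cv2) and the standard library are available. Lean on these libraries where they do the work, as an engineer would, in place of code of your own. Each camera call takes 0.05 s, during which the arm holds its last target. There are 200 camera calls.

## Task

Load the shaker: slide the orange wedge right out and draw the blue bar back, then stand every blue-capped bottle upright on the mat in the row between the bar and the fence, one to a bay (leave the yellow-capped one on the worktop). Push the bar up against the bottles so that they stand against the fence, slide the wedge in along its ramp until it jams the bar firmly, and last pull the red knob fully out to switch on and let it go back to rest.

Things in the scene. Friction and masses are not known exactly. Their poses are not given: they have to be found in the camera images.
- shaker: White bench shaker, a box 210 (x) x 290 (y) x 60 mm, fixed; origin at the centre of its underside, x away from the robot at yaw 0, y left, z up; offsets in the other entries are in this frame, heights z above the worktop. The bottle row on top runs along y between a fixed aluminium fence (far side) and the sliding blue bar (near side). Wedge rail behind the wedge: top at z = 96 mm.
- row_mid (a point): Middle of the row's floor (black rubber mat), at x = 57, y = 0, z = 62 mm of the shaker: on the centre line of 56 mm bottles that touch the fence. Three 4 mm bay walls at y = -68, 0, +68 mm and end walls at y = -135, +135 mm make four bays about 64 mm wide for one bottle each (middles at y = -101, -34, 34, 101). Fence: near face at x = 85 mm. Fence, walls, bar: top at z = 112 mm.
- bar (a joint): Slide of the blue bar, m. 0 = fully back towards the robot, row 78 mm wide; grows to 0.045 as it moves to the fence, +x (row width = 78 mm minus value; at 0.022 it touches 56 mm bottles that touch the fence). Friction 2 N, plus up to 12 N to push four bottles along; stays where left. At the start it is too far forward to load. It can go fully back only with the wedge at 0.008 or less.
- bar_post (a point): Black upright round post on the bar to take hold of, 18 mm in diameter; the point is on its axis at z = 140 mm, its top is at z = 155 mm and the 50 mm below its top are free. It moves with the bar, at y = +80 mm of the shaker.
- wedge (a joint): Slide of the orange wedge, m. 0 = fully out to -y; grows to 0.105 as it moves to +y, in between the rail and the 8 degree ramp on the bar's back. Friction 3 N. With the bar against bottles it goes in freely to about 0.075, then jams; a push of 12 to 18 N there locks it and it stays. With the bar 8 mm or more short of the bottles its tip is blocked at 0.01 by the ramp block.
- wedge_tab (a point): Thumb tab of the wedge, an orange upright fin 18 mm (x) x 12 mm (y); the point is on its middle at z = 140 mm, its top is at z = 155 mm and it is free down to z = 105 mm. It moves with the wedge.
- knob (a joint): Red pull-on knob, m: 0 = resting in, grows to 0.012 as it is pulled straight out of the shaker's front face, to -x of the shaker. A spring pulls it back (2 N at rest, 7 N at full pull). Out past 0.008 for a moment switches the shaker on; let go, it goes back in.
- knob_grip (a point): Middle of the red knob's head, a disc 26 mm in diameter and 18 mm long, its axis along x of the shaker, 40 mm above the worktop; the back of the head is 12 mm off the front face, which is 60 mm high.
- stain_mid (a point): Centre (half-way up) of the bottle with a yellow cap and blue-violet contents, same size as the blue-capped ones; not part of the job.
- bottle_1_mid (a point): Centre (half-way up, 53 mm above its foot) of a white bottle with a blue cap: body 56 mm in diameter up to 88 mm with a rounded shoulder, cap 31 mm in diameter from 88 to 106 mm; 0.2 to 0.41 kg, heavy at the foot, z along its axis. None if this bottle is absent.
- bottle_2_mid (a point): Centre (half-way up, 53 mm above its foot) of a white bottle with a blue cap: body 56 mm in diameter up to 88 mm with a rounded shoulder, cap 31 mm in diameter from 88 to 106 mm; 0.2 to 0.41 kg, heavy at the foot, z along its axis. None if this bottle is absent.
- bottle_3_mid (a point): Centre (half-way up, 53 mm above its foot) of a white bottle with a blue cap: body 56 mm in diameter up to 88 mm with a rounded shoulder, cap 31 mm in diameter from 88 to 106 mm; 0.2 to 0.41 kg, heavy at the foot, z along its axis. None if this bottle is absent.
- bottle_4_mid (a point): Centre (half-way up, 53 mm above its foot) of a white bottle with a blue cap: body 56 mm in diameter up to 88 mm with a rounded shoulder, cap 31 mm in diameter from 88 to 106 mm; 0.2 to 0.41 kg, heavy at the foot, z along its axis. None if this bottle is absent.

How it is judged:
By the outcome, as a careful person would: the job done as asked, in the order asked, and still so for the second after the job is handed in, with the robot touching nothing.
Of bottle_1, bottle_2, bottle_3, bottle_4 only 2 to 4 are there at a start; the rules pass over those that are not, and their reading is None.
At some moment in a run one of bottle_1, bottle_2, bottle_3, bottle_4 may be knocked a few centimetres aside while the robot is not near it.
It also fails if it takes over 210 s, if anything falls off the work surface, if the arm or the gripper's body presses on something with over 40 N, if the wrist force passes 120 N, or if a joint passes its speed limit or range.

## Working session

There is one attempt and no reset: what is moved stays moved. The work goes in short steps, Python scripts to look and compute and a tool call to move; the robot and the scene stay as the last step left them, time stands still between calls to the robot, and variables do not carry over. Pictures are saved under pics/ and viewed, at most 14 in all, crops included, and the job is handed in when it is done.

Besides the shell and the picture viewer there is one more tool, called after "Emit:" by a JSON object that holds its "op" and its "data", one argument or row to a line. jog_arm: Moves the arm, as the interface text tells. Its arguments: {"type":"object","properties":{"rows":{"type":"array"},"grip_force":{"type":"number"}},"required":["rows"]}

```bash
ls; mkdir -p pics; python3 - <<'E'
from cell import status,cams,ctrl,models
import cv2,numpy as np
s=status.state();print(s['t'],s['position'],np.round(s['tool_rot'],3).tolist(),s['width'],ctrl.grasp_offset)
for n in('side','top'):
    p,d=cams.get_image(n);cv2.imwrite(f'pics/{n}0.png',p[:,:,::-1]);np.save(f'{n}_d.npy',d)
    c=cams.camera_params(n);print(n,np.round(c['intrinsics'],1).tolist(),c['k1'],np.round(c['R'],3).tolist(),c['t'])
E
```

```text
pics
0.0 [ 0.195906   -0.54032954  0.23069981] [[0.94, 0.341, -0.0], [0.341, -0.94, 0.001], [0.0, -0.001, -1.0]] 0.08538016967001345 0.0187
side [[459.9, 0.0, 323.6], [0.0, 459.9, 193.9], [0.0, 0.0, 1.0]] -0.037747748363092866 [[-0.904, -0.427, -0.021], [-0.224, 0.514, -0.828], [0.364, -0.744, -0.561]] [0.44988088 0.21687259 1.35485958]
top [[468.4, 0.0, 318.9], [0.0, 468.4, 202.0], [0.0, 0.0, 1.0]] -0.09298508324977982 [[-0.027, -0.999, -0.02], [-0.997, 0.028, -0.075], [0.075, 0.018, -0.997]] [0.00336606 0.53448181 1.65845648]
```

View pics/top0.png

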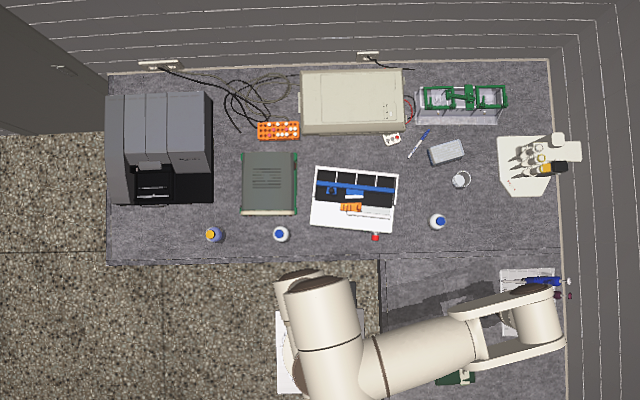

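View pics/side0.png

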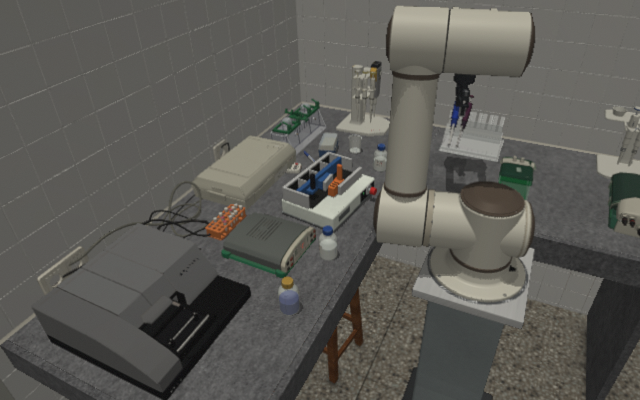

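The top view shows the shaker at about (355,199) px and blue caps at (281,233) and (438,221). The yellow cap is at (214,234). The side view agrees: blue caps at (328,240) and (381,155), yellow at (288,290). The arm may be hiding more bottles on the right.

```bash
cat > h.py <<'E'
from cell import status,cams,ctrl,models
import cv2,numpy as np
from scipy.optimize import least_squares
def P(n):
    c=cams.camera_params(n);return np.array(c['intrinsics']),c['k1'],np.array(c['R']),np.array(c['t'])
def proj(n,X):
    K,k,R,t=P(n);X=np.atleast_2d(X)@R.T+t;s=X[:,:2]/X[:,2:];r2=(s**2).sum(1,keepdims=True)
    return (s*(1+k*r2))@K[:2,:2].T+K[:2,2]
def ray(n,uv):
    K,k,R,t=P(n);uv=np.atleast_2d(np.float64(uv))
    s=cv2.undistortPoints(uv[:,None],K,np.array([k,0,0,0.]))[:,0]
    d=np.c_[s,np.ones(len(s))]
    return -R.T@t,d@R   # origin, directions with unit depth
def bp(n,uv,dep):
    o,d=ray(n,uv);return o+d*np.reshape(dep,(-1,1))
def atz(n,uv,z):
    o,d=ray(n,uv);return o+d*((z-o[2])/d[:,2:])
def tri(a,b):  # a: top uv, b: side uv
    f=lambda X:np.r_[proj('top',X)[0]-a,proj('side',X)[0]-b]
    r=least_squares(f,[.5,0,.1]);return r.x,np.abs(r.fun).max()
def snap(n):
    p,d=cams.get_image(n);return p,d
def spots(thing,pmin=.3):
    return {n:[(round(e['p'],2),np.round(np.array(e['at'])*[640,400],1).tolist()) for e in models.spot_point(n,thing) if e['p']>pmin] for n in('top','side')}
E
python3 - <<'E'
from h import *
for n in('top','side'): snap(n)
for th in('bottle_1_mid','stain_mid','shaker','bar_post','wedge_tab','knob_grip','row_mid'):
    r=spots(th);print(th,r)
    if th not in('bottle_1_mid',) and r['top'] and r['side']:
        print('   ',tri(r['top'][0][1],r['side'][0][1]))
    if th=='bottle_1_mid':
        for a in r['top']:
            for b in r['side']:
                X,e=tri(a[1],b[1]); 
                if e<6: print('   ',X,e)
E
```

```text
bottle_1_mid {'top': [], 'side': []}
stain_mid {'top': [(0.48, [211.2, 233.4]), (0.36, [357.9, 205.4])], 'side': [(0.67, [286.5, 296.9])]}
    (array([0.43010608, 0.37131002, 0.04865216]), np.float64(0.4294876987903251))
shaker {'top': [(0.91, [352.3, 199.6])], 'side': [(0.55, [327.7, 203.8])]}
    (array([ 0.54293348, -0.13263392, -0.01064644]), np.float64(0.2866436567818482))
bar_post {'top': [(0.82, [331.1, 190.4])], 'side': [(0.81, [313.8, 176.7])]}
    (array([ 0.5598757 , -0.05650259,  0.14408487]), np.float64(0.8455471279090148))
wedge_tab {'top': [(0.75, [281.6, 235.0]), (0.56, [360.3, 206.1])], 'side': [(0.79, [338.3, 168.9])]}
    (array([0.40981785, 0.094297  , 0.29323924]), np.float64(2.741130692846525))
knob_grip {'top': [(0.6, [375.8, 237.1])], 'side': []}
row_mid {'top': [(0.91, [354.0, 183.6])], 'side': [(0.92, [314.1, 181.0]), (0.32, [380.3, 156.2])]}
    (array([ 0.59371717, -0.13515027,  0.07224688]), np.float64(0.8373245581873334))
```

```bash
python3 - <<'E'
from h import *
t=cv2.imread('pics/top0.png')[155:250,300:410];s=cv2.imread('pics/side0.png')[140:235,270:390]
o=np.vstack([cv2.resize(t,(550,300),interpolation=2)*1,cv2.resize(s,(550,300),interpolation=2)])
o=np.hstack([cv2.resize(t,None,fx=3.6,fy=5,interpolation=2),cv2.resize(s,None,fx=3.3,fy=5,interpolation=2)]);print(o.shape)
cv2.imwrite('pics/crop0.png',o)
th='bottle_1_mid'
for f in ('look_for','spot_point'):
  for n in('top','side'): print(f,n,[(round(e['p'],2),np.round(np.array(e.get('rect',e.get('at')))*([640,400,640,400] if 'rect' in e else [640,400])).tolist()) for e in getattr(models,f)(n,'bottle_1_mid')])
E
```

```text
(475, 792, 3)
look_for top []
look_for side [(0.48, [277.0, 276.0, 25.0, 40.0]), (0.33, [371.0, 142.0, 16.0, 28.0])]
spot_point top []
spot_point side []
```

View pics/crop0.png

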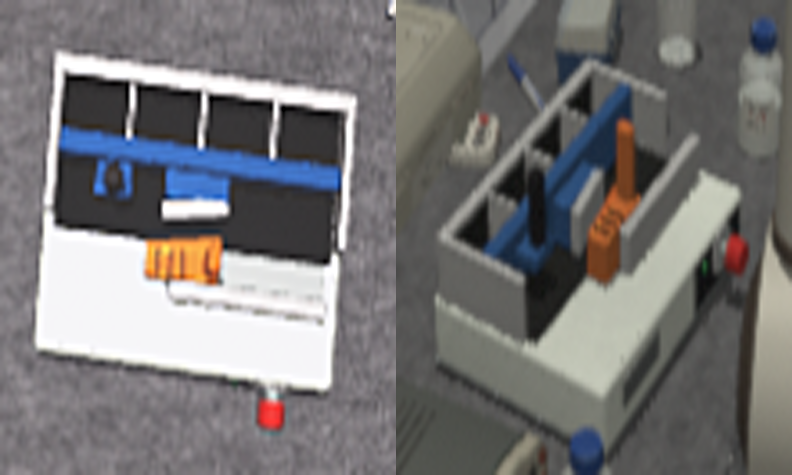

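The crop shows the bar partly forward with its black post at top (331,190). The wedge tab is left of the rail at about (360,206), the bays are empty, and the red knob is at (375,237).

```bash
cat >> h.py <<'E'
def w(pose,p):
    x,y,a=pose;c,s=np.cos(a),np.sin(a);p=np.atleast_2d(p);return np.c_[x+c*p[:,0]-s*p[:,1],y+s*p[:,0]+c*p[:,1],p[:,2]]
def loc(pose,X):
    x,y,a=pose;c,s=np.cos(a),np.sin(a);d=np.asarray(X)[...,:2]-[x,y];return np.array([c*d[...,0]+s*d[...,1],-s*d[...,0]+c*d[...,1]]).T
E
python3 - <<'E'
from h import *
B=lambda x,y,z:[x/1e3,y/1e3,z/1e3]
F=[('top',(310.3,225),B(-105,145,60)),('top',(391.7,232.6),B(-105,-145,60)),
('side',(282.4,200),B(105,145,60)),('side',(333,217),B(-105,145,60)),('side',(374.8,176),B(-105,-145,60)),
('top',(354,183.6),B(57,0,62)),('side',(314.1,181),B(57,0,62)),('top',(352.3,199.6),B(0,0,0))]
f=lambda p:np.concatenate([proj(n,w(p,b))[0]-u for n,u,b in F])
r=least_squares(f,[.54,-.13,0],loss='soft_l1');print(r.x,np.degrees(r.x[2]));print(np.round(r.fun.reshape(-1,2),1))
for n,u in (('top',0),('side',1)):
    r2=least_squares(lambda p:np.concatenate([proj(n,w(p,b))[0]-uu for m,uu,b in F if m==n]),[.54,-.13,0]);print(n,r2.x)
# depth check
d=np.load('top_d.npy');vv,uu=np.mgrid[155:240,300:410];X=bp('top',np.c_[uu.ravel(),vv.ravel()],d[155:240,300:410].ravel())
L=loc(r.x,X)*1e3;z=X[:,2]*1e3
hi=(z>100)&(z<120)
print('z60',np.median(z[(abs(z-60)<8)&(L[:,0]<-60)]),'hi',np.median(z[hi]),'extent z>50', [np.percentile(L[z>45][:,i],[1,50,99]).round(0) for i in(0,1)])
h=L[hi];print('hi ext',[np.percentile(h[:,i],[1,3,97,99]).round(0) for i in(0,1)])
for n,uv in(('top',(331.1,190.4)),): print('post',loc(r.x,atz(n,uv,.14))*1e3)
print('post tri',loc(r.x,tri((331.1,190.4),(313.8,176.7))[0])*1e3)
X=tri((360.3,206.1),(338.3,168.9));print('tab',X,loc(r.x,X[0])*1e3)
print('knob',loc(r.x,atz('top',(375.3,237.3),.04))*1e3, proj('side',w(r.x,[-.13,-.08,.04])))
for a,b in(((281,233.5),(328,233)),((438,221),(381,150))): print('cap',tri(a,b),atz('top',a,.106))
print('red side (crop735,255):',270+(735-396)/3.3,140+255/5)
E
```

```text
[ 0.53881542 -0.13349308 -0.11433482] -6.550902560280402
[[-0.8  0.2]
 [ 0.8 -0.2]
 [-2.1 -0.6]
 [ 0.4  1.2]
 [-0.6  0.5]
 [ 0.8 -0.9]
 [ 1.1  1.7]
 [ 0.3  0.6]]
top [ 0.53860166 -0.13240119 -0.11433464]
side [ 0.53995201 -0.13792652 -0.10947921]
z60 59.59170212053988 hi 109.93240587887931 extent z>50 [array([-129.,   -2.,   93.]), array([-139.,    2.,  143.])]
hi ext [array([-48., -34.,  95.,  96.]), array([-141., -139.,  141.,  143.])]
post [[14.98579782 80.35680398]]
post tri [12.1392454  78.89048481]
tab (array([ 0.5089334 , -0.15086915,  0.13393134]), np.float64(0.2756608610212652)) [-27.70455111 -20.6717428 ]
knob [[-126.89697798  -88.54714843]] [[372.08807842 191.6453986 ]]
cap (array([0.42439669, 0.1207169 , 0.080806  ]), np.float64(0.08624565375433235)) [[0.42443701 0.1183169  0.106     ]]
cap (array([ 0.45052936, -0.42111781,  0.08430097]), np.float64(0.6153634485123689)) [[ 0.45169667 -0.41538455  0.106     ]]
red side (crop735,255): 372.72727272727275 191.0
```

Emit:
{"op": "jog_arm", "data": {
  "rows": [
    [0,0,0,0,0,0,-0.1232],
    [0,0,0,0,0,0,-0.1232],
    [0,0,0,0,0,0,-0.1232],
    [0,0,0,0,0,0,-0.1232],
    [0,0,0,0,0,0,-0.1232],
    [0,0,0,0,0,0,-0.1232],
    [0,0,0,0,0,0,-0.1232],
    [0,0,0,0,0,0,-0.1232],
    [0,0,0,0,0,0,-0.1232],
    [0,0,0,0,0,0,0]
  ]
}}

```text
t: 1.93
position: [0.1959, -0.5405, 0.2313]
tool_rot: [[0.107, 0.994, -0.0], [0.994, -0.107, 0.0], [0.0, -0.0, -1.0]]
wrist_force: [-0.2, -0.9, 1.0]
width: 0.0001
grip_force: 0.0
```

Emit:
{"op": "jog_arm", "data": {
  "rows": [
    [0,0.033,0.019,0,0,0,0],
    [0,0.033,0.019,0,0,0,0],
    [0,0.033,0.019,0,0,0,0],
    [0,0.033,0.019,0,0,0,0],
    [0,0.033,0.019,0,0,0,0],
    [0,0.033,0.019,0,0,0,0],
    [0,0.033,0.019,0,0,0,0],
    [0,0.033,0.019,0,0,0,0],
    [0,0.033,0.019,0,0,0,0],
    [0,0,0,0,0,0,0]
  ]
}}

```text
t: 2.77
position: [0.4025, -0.2604, 0.2316]
tool_rot: [[0.114, 0.993, 0.002], [0.993, -0.114, 0.001], [0.001, 0.001, -1.0]]
wrist_force: [0.4, -1.0, 0.3]
width: -0.0001
grip_force: 0.0
```

```bash
python3 - <<'E'
from h import *
p,d=snap('top');q,_=snap('side')
cv2.imwrite('pics/t1.png',np.vstack([cv2.resize(p[90:390,270:570],(600,400))[:,:,::-1][:,:,:],np.zeros((0,600,3),np.uint8)]))
s=status.state();pose=(.5386,-.1325,-.1143);print(loc(pose,s['position'])*1e3)
for th in('bottle_1_mid','bottle_2_mid'):
  for n in('top','side'): print(n,[(round(e['p'],2),np.round(np.array(e['at'])*[640,400]).tolist()) for e in models.spot_point(n,th)])
E
```

```text
[-122.35134516 -146.2967074 ]
top []
side []
top [(0.56, [281.0, 236.0])]
side [(0.81, [330.0, 243.0])]
```

View pics/t1.png

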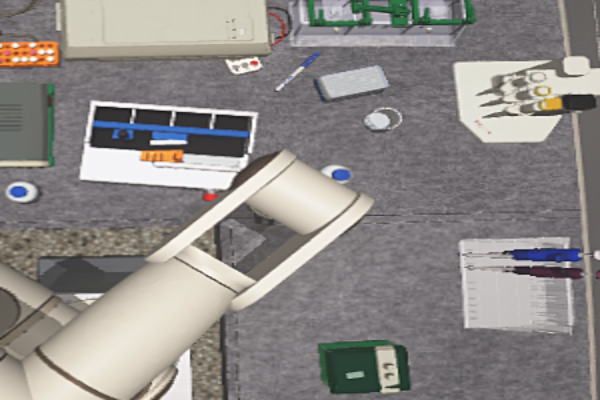

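No further blue-capped bottle shows in the area the arm had hidden, so there are two. Next the wedge: approach its tab from the +y side and push it out to -y.

Emit:
{"op": "jog_arm", "data": {
  "rows": [
    [0,0.0316,0.019,0,0,0,0],
    [0,0.0316,0.019,0,0,0,0],
    [0,0.0316,0.019,0,0,0,0],
    [0,0.0316,0.019,0,0,0,0],
    [0,0.0316,0.019,0,0,0,0],
    [0,0,0,0,0,0,0],
    [0,0,0,0.037,0,0,0],
    [0,0,0,0.037,0,0,0],
    [0,0,0,0.037,0,0,0],
    [0,0,0,0,0,0,0]
  ]
}}

```text
t: 3.9
position: [0.5089, -0.1187, 0.1139]
tool_rot: [[0.116, 0.993, -0.009], [0.993, -0.116, 0.003], [0.002, -0.009, -1.0]]
wrist_force: [-1.8, 0.7, -0.9]
width: 0.0
grip_force: 0.0
```

Emit:
{"op": "jog_arm", "data": {
  "rows": [
    [0,-0.01,0,0,0,0,0],
    [0,-0.01,0,0,0,0,0],
    [0,-0.01,0,0,0,0,0],
    [0,-0.01,0,0,0,0,0],
    [0,0,0,0,0,0,0]
  ]
}}

```text
t: 4.32
position: [0.5079, -0.1613, 0.1227]
tool_rot: [[0.116, 0.993, 0.002], [0.993, -0.116, -0.001], [-0.001, 0.003, -1.0]]
wrist_force: [0.5, -0.2, 0.6]
width: -0.0
grip_force: 0.0
```

Emit:
{"op": "jog_arm", "data": {
  "rows": [
    [0,-0.01,0,0,0,0,0],
    [0,-0.01,0,0,0,0,0],
    [0,-0.01,0,0,0,0,0],
    [0,0,0,0,0,0,0]
  ]
}}

```text
t: 4.65
position: [0.5045, -0.1903, 0.1223]
tool_rot: [[0.115, 0.993, 0.002], [0.993, -0.115, -0.001], [-0.001, 0.002, -1.0]]
wrist_force: [0.4, 0.4, 1.0]
width: -0.0003
grip_force: 0.0
```

```bash
python3 - <<'E'
from h import *
for n in('top','side'): snap(n)
pose=(.5386,-.1325,-.1143);print('tool',loc(pose,status.state()['position'])*1e3)
r=spots('wedge_tab',.1);print(r)
for n in r:
  for e in r[n]: print(n,e[0],loc(pose,atz(n,e[1],.14))*1e3)
E
```

```text
tool [-27.40004101 -60.10412012]
{'top': [], 'side': [(0.53, [350.4, 160.0])]}
side 0.53 [[-37.87501619 -85.97295951]]
```

Emit:
{"op": "jog_arm", "data": {
  "rows": [
    [0,-0.008,0,0,0,0,0],
    [0,-0.008,0,0,0,0,0],
    [0,0,0,0,0,0,0]
  ]
}}

```text
t: 5.1
position: [0.5023, -0.2053, 0.1205]
tool_rot: [[0.114, 0.993, 0.0], [0.993, -0.114, -0.0], [-0.0, 0.0, -1.0]]
wrist_force: [0.0, -0.6, 0.1]
width: -0.0001
grip_force: 0.0
```

Emit:
{"op": "jog_arm", "data": {
  "rows": [
    [0,-0.006,0,0,0,0,0],
    [0,0,0,0,0,0,0]
  ]
}}

```text
t: 5.27
position: [0.5015, -0.2109, 0.1203]
tool_rot: [[0.114, 0.993, -0.0], [0.993, -0.114, -0.0], [-0.0, -0.0, -1.0]]
wrist_force: [-0.4, 0.1, -0.1]
width: 0.0002
grip_force: 0.0
```

Emit:
{"op": "jog_arm", "data": {
  "rows": [
    [0,-0.006,0,0,0,0,0],
    [0,0,0,0,0,0,0]
  ]
}}

```text
t: 5.43
position: [0.5011, -0.2138, 0.1199]
tool_rot: [[0.113, 0.994, 0.0], [0.994, -0.113, 0.006], [0.006, -0.001, -1.0]]
wrist_force: [1.8, 28.3, 3.1]
width: -0.0002
grip_force: 13.9
```

Emit:
{"op": "jog_arm", "data": {
  "rows": [
    [0,0.006,0,0,0,0,0],
    [0,0,0,-0.0275,0,0,0],
    [0,0,0,-0.0275,0,0,0],
    [0,0.032,0.015,0,0,0,0],
    [0,0.032,0.015,0,0,0,0],
    [0,0.032,0.015,0,0,0,0],
    [0,0.032,0.015,0,0,0,0],
    [0,0.032,0.015,0,0,0,0],
    [0,0,0,0,0,0,0],
    [0,0,0,0,0,0,0]
  ]
}}

```text
t: 6.27
position: [0.5949, -0.0585, 0.1749]
tool_rot: [[0.111, 0.994, -0.0], [0.994, -0.111, -0.0], [-0.0, -0.0, -1.0]]
wrist_force: [-0.1, -0.4, 0.1]
width: 0.0
grip_force: 0.0
```

```bash
python3 - <<'E'
from h import *
for n in('top','side'): snap(n)
pose=(.5386,-.1325,-.1143);print('tool',loc(pose,status.state()['position'])*1e3)
for th in('bar_post','wedge_tab'):
  r=spots(th,.1)
  for n in r:
    for e in r[n]: print(th,n,e[0],loc(pose,atz(n,e[1],.14))*1e3)
E
```

```text
tool [46.93581596 78.09055508]
bar_post top 0.81 [[23.22442156 73.38129182]]
bar_post side 0.59 [[18.31713413 83.48001553]]
wedge_tab top 0.48 [[-33.19566434 -96.34788034]]
wedge_tab side 0.67 [[ -32.75305155 -107.59300528]]
```

Emit:
{"op": "jog_arm", "data": {
  "rows": [
    [0,0.002,0.008,0,0,0,0],
    [0,0,0,0.018,0,0,0],
    [0,0,0,0.018,0,0,0],
    [0,0,0,0.018,0,0,0],
    [0,0,0,0,0,0,0],
    [0,0,-0.008,0,0,0,0],
    [0,0,-0.008,0,0,0,0],
    [0,0,-0.008,0,0,0,0],
    [0,0,0,0,0,0,0]
  ]
}}

```text
t: 7.32
position: [0.5777, -0.0559, 0.1226]
tool_rot: [[0.114, 0.993, 0.001], [0.993, -0.114, -0.0], [-0.0, 0.001, -1.0]]
wrist_force: [-0.1, -0.3, 0.0]
width: 0.0001
grip_force: 0.0
```

Emit:
{"op": "jog_arm", "data": {
  "rows": [
    [0,0,-0.006,0,0,0,0],
    [0,0,-0.006,0,0,0,0],
    [0,0,0,0,0,0,0]
  ]
}}

```text
t: 7.57
position: [0.566, -0.0545, 0.1219]
tool_rot: [[0.114, 0.993, 0.0], [0.993, -0.114, -0.0], [-0.0, 0.0, -1.0]]
wrist_force: [0.0, -1.2, -0.0]
width: -0.0002
grip_force: 0.0
```

Emit:
{"op": "jog_arm", "data": {
  "rows": [
    [0,0,-0.006,0,0,0,0],
    [0,0,0,0,0,0,0]
  ]
}}

```text
t: 7.73
position: [0.5601, -0.0538, 0.1214]
tool_rot: [[0.114, 0.993, -0.0], [0.993, -0.114, 0.0], [0.0, -0.0, -1.0]]
wrist_force: [0.5, -0.8, -0.8]
width: 0.0006
grip_force: 0.0
```

Emit:
{"op": "jog_arm", "data": {
  "rows": [
    [0,0,-0.005,0,0,0,0],
    [0,0,0,0,0,0,0]
  ]
}}

```text
t: 7.9
position: [0.5551, -0.0533, 0.1212]
tool_rot: [[0.114, 0.993, -0.001], [0.993, -0.114, 0.0], [0.0, -0.001, -1.0]]
wrist_force: [0.6, -0.6, -0.1]
width: -0.0002
grip_force: 0.0
```

Emit:
{"op": "jog_arm", "data": {
  "rows": [
    [0,0,-0.004,0,0,0,0],
    [0,0,0,0,0,0,0]
  ]
}}

```text
t: 8.07
position: [0.5513, -0.0528, 0.1212]
tool_rot: [[0.114, 0.993, -0.001], [0.993, -0.114, 0.0], [0.0, -0.001, -1.0]]
wrist_force: [0.2, -0.2, 0.1]
width: -0.0002
grip_force: 0.1
```

Emit:
{"op": "jog_arm", "data": {
  "rows": [
    [0,0,-0.004,0,0,0,0],
    [0,0,0,0,0,0,0]
  ]
}}

```text
t: 8.23
position: [0.5477, -0.0524, 0.1213]
tool_rot: [[0.114, 0.993, 0.001], [0.993, -0.114, 0.0], [0.0, 0.001, -1.0]]
wrist_force: [2.3, 0.6, -2.1]
width: -0.0005
grip_force: 1.4
```

```bash
python3 - <<'E'
from h import *
for n in('top','side'): snap(n)
pose=(.5386,-.1325,-.1143);print('tool',loc(pose,status.state()['position'])*1e3)
for th in('bar_post',):
  r=spots(th,.1)
  for n in r:
    for e in r[n]: print(th,n,e[0],loc(pose,atz(n,e[1],.14))*1e3)
E
```

```text
tool [-0.09899059 80.6347412 ]
bar_post side 0.66 [[-17.82837052  77.58556583]]
```

Emit:
{"op": "jog_arm", "data": {
  "rows": [
    [0,0,-0.004,0,0,0,0],
    [0,0,0,0,0,0,0]
  ]
}}

```text
t: 8.6
position: [0.5469, -0.0524, 0.1217]
tool_rot: [[0.114, 0.993, 0.008], [0.993, -0.114, -0.001], [0.0, 0.008, -1.0]]
wrist_force: [35.4, -1.1, -16.7]
width: 0.0
grip_force: 17.4
```

Emit:
{"op": "jog_arm", "data": {
  "rows": [
    [0,0,-0.004,0,0,0,0],
    [0,0,0,0,0,0,0]
  ]
}}

```text
t: 8.77
position: [0.5462, -0.0523, 0.1221]
tool_rot: [[0.114, 0.993, 0.016], [0.993, -0.114, -0.002], [0.0, 0.016, -1.0]]
wrist_force: [70.5, -4.1, -33.5]
width: -0.0001
grip_force: 34.5
```

Emit:
{"op": "jog_arm", "data": {
  "rows": [
    [0,0,-0.003,0,0,0,0],
    [0,0,0,0,0,0,0]
  ]
}}

```text
t: 8.93
position: [0.5457, -0.0523, 0.1223]
tool_rot: [[0.115, 0.993, 0.021], [0.993, -0.115, -0.002], [0.0, 0.022, -1.0]]
wrist_force: [97.0, -6.6, -46.7]
width: 0.0002
grip_force: 47.3
```

Emit:
{"op": "jog_arm", "data": {
  "rows": [
    [0,0,0.015,0,0,0,0],
    [0,0,0.005,0,0,0,0],
    [0,0,0,-0.03,0,0,0],
    [0,0,0,-0.04,0,0,0],
    [0,0,0,-0.04,0,0,0],
    [0,0,0,0,0,0,0]
  ]
}}

```text
t: 9.43
position: [0.5584, -0.054, 0.239]
tool_rot: [[0.114, 0.993, 0.009], [0.993, -0.114, -0.002], [-0.001, 0.009, -1.0]]
wrist_force: [1.1, 0.1, 1.3]
width: -0.0002
grip_force: 0.0
```

Emit:
{"op": "jog_arm", "data": {
  "rows": [
    [0.08,-0.01,-0.04,0,0,0,0],
    [0.08,-0.01,-0.04,0,0,0,0],
    [0.08,-0.01,-0.04,0,0,0,0],
    [0.08,0,-0.03,0,0,0,0],
    [0.08,0,-0.03,0,0,0,0],
    [0.08,0,0,0,0,0,0]
  ]
}}

```text
t: 9.93
position: [0.3707, -0.0622, 0.2316]
tool_rot: [[0.114, 0.993, 0.0], [0.993, -0.114, -0.001], [-0.001, 0.0, -1.0]]
wrist_force: [-0.6, 0.7, 0.3]
width: 0.0723
grip_force: 0.0
```

```bash
python3 - <<'E'
from h import *
p,d=snap('top');q,_=snap('side')
cv2.imwrite('pics/c2.png',np.hstack([cv2.resize(p[150:250,270:410],(420,400))[:,:,::-1],cv2.resize(q[130:260,260:390],(380,400))[:,:,::-1]]))
s=status.state();pose=(.5386,-.1325,-.1143);print(s['position'],loc(pose,s['position'])*1e3)
for th in('bar_post','wedge_tab'):
  r=spots(th,.1)
  for n in r:
    for e in r[n]: print(th,n,e[0],loc(pose,atz(n,e[1],.14))*1e3)
for n in('top','side'):
  for th in('bottle_1_mid','stain_mid'):
    for e in models.silhouettes(n,th):
      v,u=np.nonzero(e['mask']);print(n,th,round(e['p'],2),u.min(),u.max(),v.min(),v.max(),u.mean().round(1),v.mean().round(1))
E
```

```text
[ 0.37392239 -0.06281318  0.23174887] [-171.55093294   50.4504133 ]
bar_post top 0.76 [[-13.79145138  74.57086443]]
bar_post side 0.91 [[-25.78219142  62.34718154]]
wedge_tab top 0.47 [[-35.70540287 -98.20897929]]
wedge_tab top 0.26 [[ -55.7699067 -273.0275424]]
wedge_tab side 0.65 [[ -35.98057242 -106.13745505]]
top bottle_1_mid 0.26 364 386 204 213 375.5 208.4
top stain_mid 0.51 204 224 226 241 214.2 233.5
side stain_mid 0.66 277 299 275 315 288.0 296.2
```

View pics/c2.png

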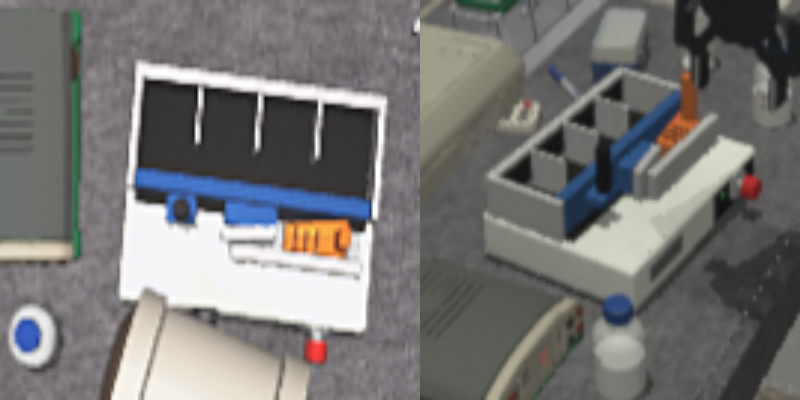

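Bar fully back, wedge fully out (tab at the right end of the rail), bays open. Now I'll locate the caps by colour.

```bash
cat >> h.py <<'E'
POSE=(.5386,-.1325,-.1143)
def caps():
    out={}
    for n in('top','side'):
        p,d=snap(n);hsv=cv2.cvtColor(p,cv2.COLOR_RGB2HSV)
        m=cv2.inRange(hsv,(100,110,60),(125,255,255))
        k,l,st,ce=cv2.connectedComponentsWithStats(m)
        out[n]=[ce[i] for i in range(1,k) if 12<st[i,4]<260]
    for a in out['top']:
        for b in out['side']:
            X,e=tri(a,b)
            if e<3 and -.02<X[2]<.25:print('cap?',X.round(4),round(e,1),'top@.103',atz('top',a,.103)[0].round(4),'side@.098',atz('side',b,.098)[0].round(4),'loc',(loc(POSE,atz('top',a,.103))*1e3).round(1),np.round(a),np.round(b))
E
python3 -c "
from h import *
caps()"
```

```text
cap? [0.4239 0.1274 0.0969] 0.2 top@.103 [0.4247 0.1271 0.103 ] side@.098 [0.4227 0.1285 0.098 ] loc [[-142.8  245. ]] [278. 234.] [327. 230.]
```

Emit:
{"op": "jog_arm", "data": {
  "rows": [
    [0.076,0.039,0.0056,0,0,0,0],
    [0.076,0.039,0.0056,0,0,0,0],
    [0.076,0.039,0.0056,0,0,0,0],
    [0.076,0.039,0.0056,0,0,0,0],
    [0.076,0.039,0.0056,0,0,0,0],
    [0.076,0,0,0.03,0,0,0],
    [0.076,0,0,0.03,0,0,0],
    [0.076,0,0,0.03,0,0,0],
    [0.076,0,0,0,0,0,0],
    [0.076,0,0,0,0,0,0]
  ]
}}

```text
t: 11.37
position: [0.4242, 0.1277, 0.1412]
tool_rot: [[0.114, 0.993, -0.002], [0.993, -0.114, -0.0], [-0.0, -0.002, -1.0]]
wrist_force: [1.1, -0.4, 0.9]
width: 0.0757
grip_force: 0.0
```

```bash
python3 -c "
from h import *
caps();s=status.state();print(s['position'],loc(POSE,s['position'])*1e3,s['width'],s['tool_rot'].round(3).tolist())"
```

```text
cap? [ 0.4517 -0.4256  0.0969] 0.4 top@.103 [ 0.4526 -0.4237  0.103 ] side@.098 [ 0.4496 -0.4243  0.098 ] loc [[ -52.2 -299.1]] [440. 221.] [381. 147.]
[0.42547542 0.12770288 0.14324272] [-142.06289928  245.6030186 ] 0.07585116737262097 [[0.114, 0.993, 0.002], [0.993, -0.114, 0.0], [0.001, 0.002, -1.0]]
```

Emit:
{"op": "jog_arm", "data": {
  "rows": [
    [0.076,0,0,0.0308,0,0,0],
    [0.076,0,0,0.0308,0,0,0],
    [0.076,0,0,0.0308,0,0,0],
    [0.076,0,0,0,0,0,0]
  ]
}}

```text
t: 11.8
position: [0.4231, 0.1273, 0.0462]
tool_rot: [[0.114, 0.993, -0.004], [0.993, -0.115, -0.0], [-0.001, -0.004, -1.0]]
wrist_force: [-1.2, 0.5, -1.3]
width: 0.0761
grip_force: 0.0
```

Emit:
{"op": "jog_arm", "data": {
  "rows": [
    [0.04,0,0,0,0,0,0],
    [0.04,0,0,0,0,0,0],
    [0.04,0,0,0,0,0,0],
    [0.04,0,0,0,0,0,0],
    [0.04,0,0,0,0,0,0],
    [0.04,0,0,0,0,0,0]
  ],
  "grip_force": 40
}}

```text
t: 12.3
position: [0.4259, 0.128, 0.0519]
tool_rot: [[0.114, 0.993, 0.003], [0.993, -0.114, 0.001], [0.001, 0.003, -1.0]]
wrist_force: [-3.4, -0.6, 6.7]
width: 0.0523
grip_force: 40.9
```

Emit:
{"op": "jog_arm", "data": {
  "rows": [
    [0.04,0,0,-0.01,0,0,0],
    [0.04,0,0,-0.02,0,0,0],
    [0.04,0,0,-0.02,0,0,0],
    [0.04,0,0,0,0,0,0],
    [0.04,0,0,0,0,0,0]
  ]
}}

```text
t: 12.72
position: [0.4257, 0.1279, 0.1013]
tool_rot: [[0.114, 0.993, 0.004], [0.993, -0.114, 0.001], [0.001, 0.004, -1.0]]
wrist_force: [-0.0, 0.5, -3.5]
width: 0.0522
grip_force: 43.6
```

```bash
python3 - <<'E'
from h import *
q,d=snap('side');cv2.imwrite('pics/c3.png',cv2.resize(q[180:280,270:390],(600,500),interpolation=2)[:,:,::-1])
p,d=snap('top');s=status.state();print(s['position'],s['width'],s['grip_force'],s['wrist_force'])
E
```

```text
[0.42455855 0.1277457  0.09916808] 0.05221179977214765 43.58086421911139 [ 0.08825098  0.29036641 -3.42486322]
```

View pics/c3.png

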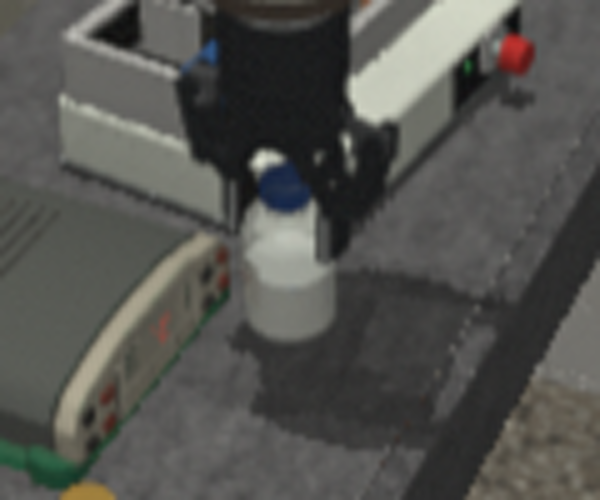

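Emit:
{"op": "jog_arm", "data": {
  "rows": [
    [0.04,0,0,-0.032,0,0,0],
    [0.04,0,0,-0.032,0,0,0],
    [0.04,0,0,-0.032,0,0,0],
    [0.04,0,0,-0.032,0,0,0],
    [0.04,-0.0264,0.024,0,0,0,0],
    [0.04,-0.0264,0.024,0,0,0,0],
    [0.04,-0.0264,0.024,0,0,0,0],
    [0.04,-0.0264,0.024,0,0,0,0],
    [0.04,-0.0264,0.024,0,0,0,0],
    [0.04,-0.0264,0.024,0,0,0,0]
  ]
}}

```text
t: 13.65
position: [0.5501, -0.0477, 0.226]
tool_rot: [[0.114, 0.993, -0.001], [0.993, -0.114, 0.0], [0.0, -0.001, -1.0]]
wrist_force: [-0.2, 0.7, -3.6]
width: 0.0521
grip_force: 44.7
```

Emit:
{"op": "jog_arm", "data": {
  "rows": [
    [0.04,-0.0264,0.024,0,0,0,0],
    [0.04,-0.0264,0.024,0,0,0,0],
    [0.04,0,0,0,0,0,0],
    [0.04,0,0,0,0,0,0],
    [0.04,0,0,0,0,0,0]
  ]
}}

```text
t: 14.07
position: [0.5909, -0.1037, 0.2259]
tool_rot: [[0.114, 0.993, -0.002], [0.993, -0.114, 0.001], [0.001, -0.002, -1.0]]
wrist_force: [0.4, 0.1, -2.7]
width: 0.0526
grip_force: 44.9
```

```bash
python3 - <<'E'
from h import *
p,_=snap('top');q,d=snap('side');s=status.state();L=loc(POSE,s['position'])*1e3;print(s['position'],L,s['width'],s['wrist_force'])
print('expect side cap if centre at tool, z=TCP+.047:',proj('side',s['position']+[0,0,.047]))
hsv=cv2.cvtColor(q,cv2.COLOR_RGB2HSV);m=cv2.inRange(hsv,(100,110,40),(125,255,255));k,l,st,ce=cv2.connectedComponentsWithStats(m);print([(st[i,4],ce[i].round(1)) for i in range(1,k) if st[i,4]>15])
cv2.imwrite('pics/c4.png',np.hstack([cv2.resize(p[150:250,290:410],(400,400))[:,:,::-1],cv2.resize(q[90:220,260:390],(400,400))[:,:,::-1]]))
E
```

```text
[ 0.59082127 -0.10309624  0.22675987] [48.52698118 35.1677994 ] 0.05207591021201176 [ 0.70903653 -0.73772127 -3.35664844]
expect side cap if centre at tool, z=TCP+.047: [[309.46663676 133.80051776]]
[(np.int32(48), array([309.9, 135. ])), (np.int32(32), array([379.2, 141.3])), (np.int32(478), array([326.5, 183.5]))]
```

View pics/c4.png

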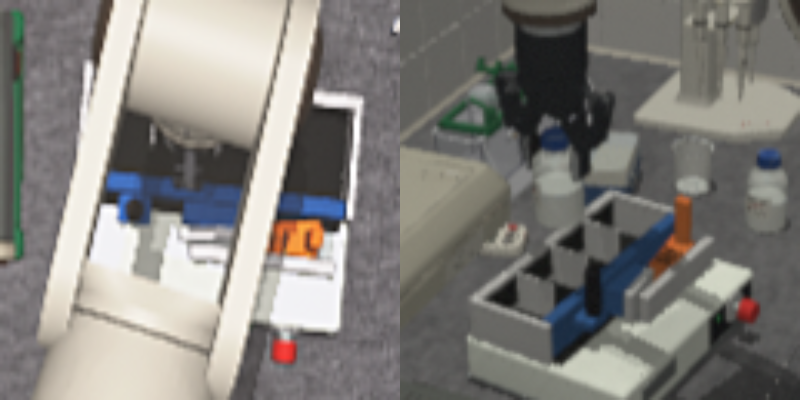

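The bottle is held upright over the bay: cap at (310,135) in the side view, as predicted. The second bottle has shifted (its cap is now at 379,141), so I'll re-measure it later. Lowering now.

Emit:
{"op": "jog_arm", "data": {
  "rows": [
    [0.04,-0.001,0,0.03,0,0,0],
    [0.04,0,0,0.03,0,0,0],
    [0.04,0,0,0.02,0,0,0],
    [0.04,0,0,0.015,0,0,0],
    [0.04,0,0,0.01,0,0,0],
    [0.04,0,0,0,0,0,0],
    [0.04,0,0,0,0,0,0]
  ]
}}

```text
t: 14.75
position: [0.5912, -0.1045, 0.1225]
tool_rot: [[0.113, 0.994, 0.0], [0.994, -0.113, 0.0], [0.0, 0.0, -1.0]]
wrist_force: [-0.3, 0.3, -2.0]
width: 0.0525
grip_force: 44.9
```

Emit:
{"op": "jog_arm", "data": {
  "rows": [
    [0.04,0,0,0.003,0,0,0],
    [0.04,0,0,0.003,0,0,0],
    [0.04,0,0,0,0,0,0],
    [0.04,0,0,0,0,0,0]
  ]
}}

```text
t: 15.08
position: [0.5912, -0.105, 0.1162]
tool_rot: [[0.114, 0.993, 0.0], [0.993, -0.114, 0.0], [0.0, 0.0, -1.0]]
wrist_force: [-0.5, -0.1, -3.0]
width: 0.0525
grip_force: 44.9
```

Emit:
{"op": "jog_arm", "data": {
  "rows": [
    [0.04,0,0,0.002,0,0,0],
    [0.04,0,0,0,0,0,0],
    [0.04,0,0,0,0,0,0]
  ]
}}

```text
t: 15.33
position: [0.5912, -0.105, 0.114]
tool_rot: [[0.114, 0.993, 0.0], [0.993, -0.114, 0.0], [0.0, 0.0, -1.0]]
wrist_force: [0.5, -0.2, -2.3]
width: 0.0524
grip_force: 45.0
```

Emit:
{"op": "jog_arm", "data": {
  "rows": [
    [0.04,0,0,0.0015,0,0,0],
    [0.04,0,0,0,0,0,0],
    [0.04,0,0,0,0,0,0]
  ]
}}

```text
t: 15.58
position: [0.5913, -0.1052, 0.1139]
tool_rot: [[0.114, 0.993, 0.001], [0.993, -0.114, -0.001], [-0.0, 0.001, -1.0]]
wrist_force: [-6.4, 0.3, 14.6]
width: 0.0522
grip_force: 47.2
```

Emit:
{"op": "jog_arm", "data": {
  "rows": [
    [0.04,0,0,0.001,0,0,0],
    [0.04,0,0,0,0,0,0],
    [0.04,0,0,0,0,0,0]
  ]
}}

```text
t: 15.83
position: [0.5914, -0.1052, 0.1138]
tool_rot: [[0.114, 0.993, 0.002], [0.993, -0.114, -0.001], [-0.001, 0.002, -1.0]]
wrist_force: [-10.9, 2.0, 26.6]
width: 0.0524
grip_force: 48.8
```

Emit:
{"op": "jog_arm", "data": {
  "rows": [
    [0.04,0,0,-0.0025,0,0,0],
    [0.072,0,0,0,0,0,0],
    [0.072,0,0,0,0,0,0],
    [0.072,0,0,0,0,0,0],
    [0.072,0,0,0,0,0,0],
    [0.072,0,0,-0.02,0,0,0],
    [0.072,0,0,-0.03,0,0,0],
    [0.072,0,0,-0.04,0,0,0],
    [0.072,0,0,-0.03,0,0,0],
    [0.072,0,0,0,0,0,0]
  ]
}}

```text
t: 16.67
position: [0.5928, -0.1054, 0.2406]
tool_rot: [[0.114, 0.993, 0.008], [0.993, -0.114, -0.002], [-0.001, 0.008, -1.0]]
wrist_force: [0.5, 0.7, 0.7]
width: 0.0721
grip_force: 0.0
```

Emit:
{"op": "jog_arm", "data": {
  "rows": [
    [0.076,-0.037,-0.011,0,0,0,0],
    [0.076,-0.037,-0.011,0,0,0,0],
    [0.076,-0.037,-0.011,0,0,0,0],
    [0.076,-0.037,-0.011,0,0,0,0],
    [0.076,-0.037,-0.011,0,0,0,0],
    [0.076,-0.037,-0.011,0,0,0,0],
    [0.076,0,0,0,0,0,0]
  ]
}}

```text
t: 17.25
position: [0.4976, -0.3233, 0.2332]
tool_rot: [[0.118, 0.993, -0.001], [0.993, -0.118, -0.001], [-0.001, -0.001, -1.0]]
wrist_force: [0.0, -0.2, 0.8]
width: 0.0763
grip_force: 0.0
```

```bash
python3 - <<'E'
from h import *
caps();s=status.state();L=loc(POSE,s['position'])*1e3;print(s['position'],L,s['width'])
p,_=snap('top');q,d=snap('side')
cv2.imwrite('pics/c5.png',np.hstack([cv2.resize(p[150:250,290:470],(450,400))[:,:,::-1],cv2.resize(q[110:230,260:400],(350,400))[:,:,::-1]]))
E
```

```text
cap? [ 0.59   -0.1058  0.1592] 0.2 top@.103 [ 0.5973 -0.1079  0.103 ] side@.098 [ 0.638  -0.1987  0.098 ] loc [[55.5 31.2]] [346. 181.] [312. 164.]
[ 0.49963781 -0.31915982  0.23343861] [ -17.41916209 -189.88552336] 0.07582936298171025
```

View pics/c5.png

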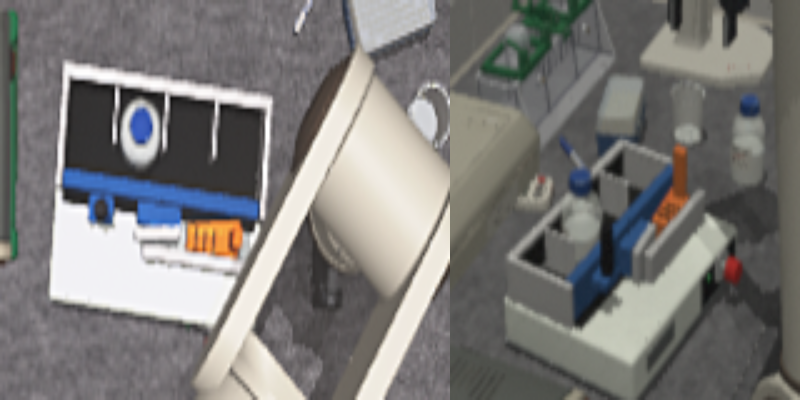

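Bottle 1 stands upright in its bay (cap at z ≈ 159 mm). Bottle 2's cap is at (379.5,141.5) in the side view, with the top view blocked by the arm.

```bash
python3 - <<'E'
from h import *
X=atz('side',(379.5,141.7),.098);Y=atz('side',(381,147),.098);print(X,Y,loc(POSE,X)*1e3)
s=status.state();print(s['position'],loc(POSE,s['position'])*1e3)
E
```

```text
[[ 0.4686544  -0.46011965  0.098     ]] [[ 0.44864169 -0.42091707  0.098     ]] [[ -32.12375186 -333.45926842]]
[ 0.5005239  -0.31746654  0.23370975] [ -16.73197968 -188.10223162]
```

Emit:
{"op": "jog_arm", "data": {
  "rows": [
    [0.076,0.03,-0.025,0,0,0,0],
    [0.076,0.03,-0.025,0,0,0,0],
    [0.076,0.03,-0.025,0,0,0,0],
    [0.076,0,-0.03,0,0,0,0],
    [0.076,0,-0.03,0,0,0,0],
    [0.076,0,0,0,0,0,0]
  ]
}}

```text
t: 17.95
position: [0.3738, -0.211, 0.2345]
tool_rot: [[0.112, 0.994, 0.0], [0.994, -0.112, -0.001], [-0.001, 0.0, -1.0]]
wrist_force: [-0.2, 0.5, 0.2]
width: 0.0762
grip_force: 0.0
```

```bash
python3 - <<'E'
from h import *
caps();s=status.state();L=loc(POSE,s['position'])*1e3;print(s['position'],L,s['width'])
E
```

```text
cap? [ 0.5899 -0.1059  0.159 ] 0.3 top@.103 [ 0.5973 -0.1079  0.103 ] side@.098 [ 0.6375 -0.1984  0.098 ] loc [[55.5 31.2]] [346. 181.] [312. 164.]
cap? [ 0.4724 -0.466   0.0965] 0.3 top@.103 [ 0.4729 -0.4641  0.103 ] side@.098 [ 0.4706 -0.4638  0.098 ] loc [[ -27.5 -336.9]] [452. 214.] [379. 141.]
[ 0.37648964 -0.2122828   0.23453093] [-151.95324112  -97.75110554] 0.07591530952301115
```

Emit:
{"op": "jog_arm", "data": {
  "rows": [
    [0.076,-0.034,0.0176,0,0,0,0],
    [0.076,-0.034,0.0176,0,0,0,0],
    [0.076,-0.034,0.0176,0,0,0,0],
    [0.076,-0.034,0.0176,0,0,0,0],
    [0.076,-0.034,0.0176,0,0,0,0],
    [0.076,-0.034,0.0176,0,0,0,0],
    [0.076,-0.034,0.0176,0,0,0,0],
    [0.076,0,0,0.03,0,0,0],
    [0.076,0,0,0.03,0,0,0],
    [0.076,0,0,0,0,0,0]
  ]
}}

```text
t: 18.88
position: [0.4717, -0.4621, 0.1666]
tool_rot: [[0.113, 0.994, -0.006], [0.994, -0.113, 0.007], [0.007, -0.006, -1.0]]
wrist_force: [-0.1, 0.9, -1.2]
width: 0.0759
grip_force: 0.0
```

```bash
python3 - <<'E'
from h import *
caps();s=status.state();L=loc(POSE,s['position'])*1e3;print(s['position'],L,s['width'],s['tool_rot'].round(3).tolist())
q,d=snap('side');hsv=cv2.cvtColor(q,cv2.COLOR_RGB2HSV);m=cv2.inRange(hsv,(100,110,40),(125,255,255));k,l,st,ce=cv2.connectedComponentsWithStats(m);print([(st[i,4],ce[i].round(1)) for i in range(1,k) if st[i,4]>15])
E
```

```text
cap? [ 0.59   -0.1058  0.1592] 0.2 top@.103 [ 0.5973 -0.1079  0.103 ] side@.098 [ 0.638  -0.1987  0.098 ] loc [[55.5 31.2]] [346. 181.] [312. 164.]
[ 0.47240048 -0.46294629  0.17326782] [ -28.07973085 -335.84022718] 0.07617612356544025 [[0.113, 0.994, -0.001], [0.994, -0.113, 0.002], [0.002, -0.002, -1.0]]
[(np.int32(147), array([455.9, 111. ])), (np.int32(51), array([311.6, 163.9])), (np.int32(478), array([326.7, 183.2]))]
```

Emit:
{"op": "jog_arm", "data": {
  "rows": [
    [0.076,-0.001,0,0.0306,0,0,0],
    [0.076,0,0,0.0306,0,0,0],
    [0.076,0,0,0.02,0,0,0],
    [0.076,0,0,0,0,0,0],
    [0.076,0,0,0,0,0,0]
  ]
}}

```text
t: 19.45
position: [0.4722, -0.4648, 0.0945]
tool_rot: [[0.114, 0.994, 0.001], [0.994, -0.114, -0.001], [-0.001, 0.001, -1.0]]
wrist_force: [0.3, -0.3, 1.6]
width: 0.0761
grip_force: 0.0
```

Emit:
{"op": "jog_arm", "data": {
  "rows": [
    [0.076,0,0,0.0206,0,0,0],
    [0.076,0,0,0.02,0,0,0],
    [0.076,0,0,0,0,0,0],
    [0.076,0,0,0,0,0,0],
    [0.04,0,0,0,0,0,0],
    [0.04,0,0,0,0,0,0],
    [0.04,0,0,0,0,0,0],
    [0.04,0,0,0,0,0,0],
    [0.04,0,0,0,0,0,0],
    [0.04,0,0,0,0,0,0]
  ],
  "grip_force": 40
}}

```text
t: 20.28
position: [0.4725, -0.4656, 0.0548]
tool_rot: [[0.114, 0.993, 0.002], [0.993, -0.114, -0.003], [-0.003, 0.003, -1.0]]
wrist_force: [0.1, 0.0, 10.2]
width: 0.0527
grip_force: 40.4
```

Emit:
{"op": "jog_arm", "data": {
  "rows": [
    [0.04,0,0,-0.01,0,0,0],
    [0.04,0,0,-0.02,0,0,0],
    [0.04,0,0,-0.02,0,0,0],
    [0.04,0,0,0,0,0,0],
    [0.04,0,0,0,0,0,0]
  ]
}}

```text
t: 20.7
position: [0.472, -0.4651, 0.1037]
tool_rot: [[0.114, 0.993, 0.002], [0.993, -0.114, -0.002], [-0.002, 0.002, -1.0]]
wrist_force: [-0.6, 0.6, -4.8]
width: 0.0524
grip_force: 43.7
```

Emit:
{"op": "jog_arm", "data": {
  "rows": [
    [0.04,0,0,-0.0325,0,0,0],
    [0.04,0,0,-0.0325,0,0,0],
    [0.04,0,0,-0.0325,0,0,0],
    [0.04,0,0,-0.0325,0,0,0],
    [0.04,0.038,0.0096,0,0,0,0],
    [0.04,0.038,0.0096,0,0,0,0],
    [0.04,0.038,0.0096,0,0,0,0],
    [0.04,0.038,0.0096,0,0,0,0],
    [0.04,0.038,0.0096,0,0,0,0],
    [0.04,0.038,0.0096,0,0,0,0]
  ]
}}

```text
t: 21.53
position: [0.5548, -0.2427, 0.231]
tool_rot: [[0.114, 0.993, -0.001], [0.993, -0.114, 0.001], [0.001, -0.001, -1.0]]
wrist_force: [1.5, 0.6, -4.0]
width: 0.0521
grip_force: 44.7
```

Emit:
{"op": "jog_arm", "data": {
  "rows": [
    [0.04,0.038,0.0096,0,0,0,0],
    [0.04,0.038,0.0096,0,0,0,0],
    [0.04,0,0,0,0,0,0],
    [0.04,0,0,0,0,0,0],
    [0.04,0,0,0,0,0,0]
  ]
}}

```text
t: 21.95
position: [0.5823, -0.1712, 0.2312]
tool_rot: [[0.113, 0.994, -0.001], [0.994, -0.113, 0.0], [0.0, -0.001, -1.0]]
wrist_force: [-0.2, -0.2, -2.9]
width: 0.0521
grip_force: 44.5
```

```bash
python3 - <<'E'
from h import *
p,_=snap('top');q,d=snap('side');s=status.state();L=loc(POSE,s['position'])*1e3;print(s['position'],L,s['width'],s['wrist_force'])
print(proj('side',s['position']+[0,0,.044]))
hsv=cv2.cvtColor(q,cv2.COLOR_RGB2HSV);m=cv2.inRange(hsv,(100,110,40),(125,255,255));k,l,st,ce=cv2.connectedComponentsWithStats(m);print([(st[i,4],ce[i].round(1)) for i in range(1,k) if st[i,4]>10])
E
```

```text
[ 0.5821619  -0.17215654  0.2315125 ] [ 47.80053459 -34.42948278] 0.05207647611216161 [-0.10850205 -0.41296386 -4.5812547 ]
[[321.0234239  125.20551059]]
[(np.int32(147), array([455.9, 111. ])), (np.int32(47), array([321.7, 126.2])), (np.int32(51), array([311.7, 164.1])), (np.int32(468), array([326.6, 183.5]))]
```

Emit:
{"op": "jog_arm", "data": {
  "rows": [
    [0.04,0,0,0.03,0,0,0],
    [0.04,0,0,0.03,0,0,0],
    [0.04,0,0,0.02,0,0,0],
    [0.04,0,0,0.015,0,0,0],
    [0.04,0,0,0.012,0,0,0],
    [0.04,0,0,0.004,0,0,0],
    [0.04,0,0,0,0,0,0],
    [0.04,0,0,0,0,0,0]
  ]
}}

```text
t: 22.72
position: [0.5828, -0.1719, 0.1219]
tool_rot: [[0.115, 0.993, 0.001], [0.993, -0.115, -0.0], [-0.0, 0.001, -1.0]]
wrist_force: [-0.2, 0.1, -4.2]
width: 0.0522
grip_force: 44.5
```

Emit:
{"op": "jog_arm", "data": {
  "rows": [
    [0.04,0,0,0.003,0,0,0],
    [0.04,0,0,0,0,0,0],
    [0.04,0,0,0,0,0,0]
  ]
}}

```text
t: 22.97
position: [0.5827, -0.1715, 0.1186]
tool_rot: [[0.114, 0.993, 0.001], [0.993, -0.114, -0.0], [-0.0, 0.001, -1.0]]
wrist_force: [-0.8, 0.2, -4.4]
width: 0.0524
grip_force: 44.5
```

Emit:
{"op": "jog_arm", "data": {
  "rows": [
    [0.04,0,0,0.002,0,0,0],
    [0.04,0,0,0,0,0,0],
    [0.04,0,0,0,0,0,0]
  ]
}}

```text
t: 23.22
position: [0.5829, -0.1712, 0.1172]
tool_rot: [[0.114, 0.994, 0.001], [0.994, -0.114, -0.0], [0.0, 0.001, -1.0]]
wrist_force: [-1.6, 3.3, 6.6]
width: 0.0524
grip_force: 45.6
```

Emit:
{"op": "jog_arm", "data": {
  "rows": [
    [0.04,0,0,0.0015,0,0,0],
    [0.04,0,0,0,0,0,0],
    [0.04,0,0,0,0,0,0]
  ]
}}

```text
t: 23.47
position: [0.5831, -0.171, 0.117]
tool_rot: [[0.114, 0.994, 0.002], [0.994, -0.114, -0.0], [0.0, 0.002, -1.0]]
wrist_force: [-6.0, 7.3, 21.4]
width: 0.0522
grip_force: 47.0
```

Emit:
{"op": "jog_arm", "data": {
  "rows": [
    [0.04,0,0,-0.002,0,0,0],
    [0.072,0,0,0,0,0,0],
    [0.072,0,0,0,0,0,0],
    [0.072,0,0,0,0,0,0],
    [0.072,0,0,0,0,0,0],
    [0.072,0,0,-0.02,0,0,0],
    [0.072,0,0,-0.03,0,0,0],
    [0.072,0,0,-0.04,0,0,0],
    [0.072,0,0,-0.03,0,0,0],
    [0,0,0,0,0,0,0]
  ]
}}

```text
t: 24.3
position: [0.5841, -0.1721, 0.2434]
tool_rot: [[0.114, 0.993, 0.008], [0.993, -0.114, -0.003], [-0.002, 0.008, -1.0]]
wrist_force: [-0.3, 0.5, 0.9]
width: 0.0615
grip_force: 0.0
```

Emit:
{"op": "jog_arm", "data": {
  "rows": [
    [0,0.02,-0.036,0,0,0,0],
    [0,0.02,-0.036,0,0,0,0],
    [0,0.02,-0.036,0,0,0,0],
    [0,0.02,-0.036,0,0,0,0],
    [0,0.02,-0.036,0,0,0,0],
    [0,0.015,-0.036,0,0,0,0],
    [0,0,0,0,0,0,0]
  ]
}}

```text
t: 24.88
position: [0.377, -0.03, 0.2373]
tool_rot: [[0.112, 0.994, 0.001], [0.994, -0.112, 0.0], [0.0, 0.001, -1.0]]
wrist_force: [0.4, -1.2, 0.8]
width: -0.0005
grip_force: 0.0
```

```bash
python3 - <<'E'
from h import *
caps();s=status.state();L=loc(POSE,s['position'])*1e3;print(s['position'],L,s['width'])
p,_=snap('top');q,d=snap('side')
for th in('bar_post','wedge_tab'):
  r=spots(th,.2)
  for n in r:
    for e in r[n]: print(th,n,e[0],loc(POSE,atz(n,e[1],.14))*1e3)
cv2.imwrite('pics/c6.png',np.hstack([cv2.resize(p[150:250,290:410],(400,400))[:,:,::-1],cv2.resize(q[120:230,270:390],(400,400))[:,:,::-1]]))
E
```

```text
cap? [ 0.5899 -0.1059  0.159 ] 0.3 top@.103 [ 0.5973 -0.1079  0.103 ] side@.098 [ 0.6375 -0.1984  0.098 ] loc [[55.5 31.2]] [346. 181.] [312. 164.]
cap? [ 0.5827 -0.1697  0.1605] 0.2 top@.103 [ 0.5899 -0.1742  0.103 ] side@.098 [ 0.631  -0.2697  0.098 ] loc [[ 55.7 -35.6]] [366. 183.] [322. 156.]
[ 0.38058678 -0.03211383  0.23724598] [-168.43133255   81.70952551] -8.775183070836361e-05
bar_post top 0.81 [[-8.35331635 85.38686538]]
bar_post side 0.96 [[-23.51716622  74.30333674]]
wedge_tab top 0.46 [[ -28.67617563 -102.33082359]]
wedge_tab side 0.7 [[-102.8700202   178.08016174]]
wedge_tab side 0.67 [[ -27.40097147 -107.01233187]]
```

View pics/c6.png

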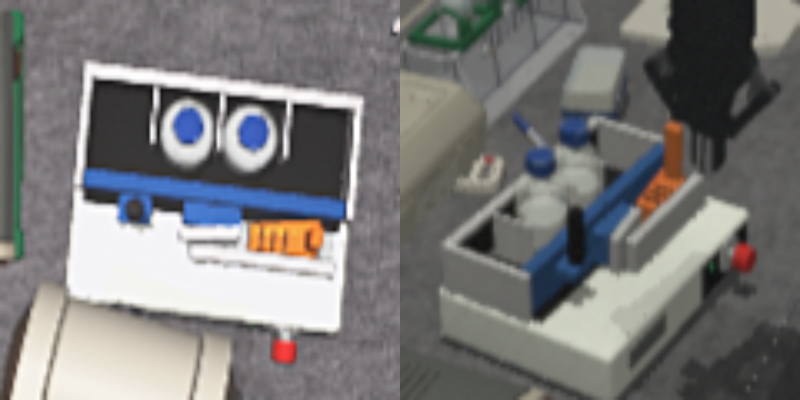

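Emit:
{"op": "jog_arm", "data": {
  "rows": [
    [0,-0.001,0.03,0,0,0,0],
    [0,0,0.03,0,0,0,0],
    [0,0,0.03,0,0,0,0],
    [0,0,0,0.039,0,0,0],
    [0,0,0,0.039,0,0,0],
    [0,0,0,0.039,0,0,0],
    [0,0,0,0,0,0,0],
    [0,0,0.015,0,0,0,0],
    [0,0,0.015,0,0,0,0],
    [0,0,0,0,0,0,0]
  ]
}}

```text
t: 26.12
position: [0.5025, -0.0478, 0.1212]
tool_rot: [[0.114, 0.993, 0.001], [0.993, -0.114, -0.0], [-0.0, 0.001, -1.0]]
wrist_force: [0.3, -0.0, 0.5]
width: 0.0
grip_force: 0.0
```

Emit:
{"op": "jog_arm", "data": {
  "rows": [
    [0,0,0.008,0,0,0,0],
    [0,0,0.006,0,0,0,0],
    [0,0,0,0,0,0,0],
    [0,0,0,0,0,0,0]
  ]
}}

```text
t: 26.45
position: [0.5142, -0.0488, 0.1199]
tool_rot: [[0.114, 0.993, 0.0], [0.993, -0.114, 0.0], [0.0, 0.0, -1.0]]
wrist_force: [-0.2, 0.1, 0.5]
width: -0.0001
grip_force: 0.0
```

Emit:
{"op": "jog_arm", "data": {
  "rows": [
    [0,0,0.005,0,0,0,0],
    [0,0,0,0,0,0,0]
  ]
}}

```text
t: 26.62
position: [0.5191, -0.0493, 0.1197]
tool_rot: [[0.114, 0.993, -0.0], [0.993, -0.114, 0.0], [0.0, -0.0, -1.0]]
wrist_force: [-2.3, -0.0, 1.6]
width: -0.0001
grip_force: 1.2
```

Emit:
{"op": "jog_arm", "data": {
  "rows": [
    [0,0,0.004,0,0,0,0],
    [0,0,0,0,0,0,0]
  ]
}}

```text
t: 26.78
position: [0.523, -0.0498, 0.1196]
tool_rot: [[0.114, 0.993, -0.001], [0.993, -0.114, 0.0], [0.0, -0.001, -1.0]]
wrist_force: [-3.1, -0.7, 1.7]
width: 0.0001
grip_force: 1.5
```

Emit:
{"op": "jog_arm", "data": {
  "rows": [
    [0,0,0.003,0,0,0,0],
    [0,0,0,0,0,0,0]
  ]
}}

```text
t: 26.95
position: [0.5252, -0.0501, 0.1196]
tool_rot: [[0.114, 0.993, -0.002], [0.993, -0.114, 0.0], [-0.0, -0.002, -1.0]]
wrist_force: [-10.7, 0.0, 6.6]
width: 0.0001
grip_force: 5.2
```

Emit:
{"op": "jog_arm", "data": {
  "rows": [
    [0,0,0.002,0,0,0,0],
    [0,0,0,0,0,0,0]
  ]
}}

```text
t: 27.12
position: [0.5256, -0.0501, 0.1195]
tool_rot: [[0.114, 0.993, -0.006], [0.994, -0.114, 0.001], [-0.0, -0.006, -1.0]]
wrist_force: [-27.5, 1.4, 14.7]
width: -0.0
grip_force: 14.2
```

Emit:
{"op": "jog_arm", "data": {
  "rows": [
    [0,0,0.002,0,0,0,0],
    [0,0,0,0,0,0,0]
  ]
}}

```text
t: 27.28
position: [0.5259, -0.0501, 0.1195]
tool_rot: [[0.114, 0.993, -0.009], [0.994, -0.114, 0.001], [-0.0, -0.009, -1.0]]
wrist_force: [-47.0, 3.3, 24.8]
width: 0.0001
grip_force: 24.1
```

```bash
python3 - <<'E'
from h import *
s=status.state();print(s['wrist_force'],loc(POSE,s['position'])*1e3)
p,_=snap('top');q,d=snap('side')
for th in('bar_post','wedge_tab'):
  r=spots(th,.2)
  for n in r:
    for e in r[n]: print(th,n,e[0],e[1],loc(POSE,atz(n,e[1],.14))*1e3)
hsv=cv2.cvtColor(q,cv2.COLOR_RGB2HSV);m=cv2.inRange(hsv,(100,110,40),(125,255,255));k,l,st,ce=cv2.connectedComponentsWithStats(m)
for i in range(1,k):
  if 15<st[i,4]<200: print(ce[i],loc(POSE,atz('side',ce[i],.1595))*1e3)
hsv=cv2.cvtColor(p,cv2.COLOR_RGB2HSV);m=cv2.inRange(hsv,(100,110,40),(125,255,255));k,l,st,ce=cv2.connectedComponentsWithStats(m)
for i in range(1,k):
  if 15<st[i,4]<200: print('top',ce[i],loc(POSE,atz('top',ce[i],.165))*1e3)
cv2.imwrite('pics/c7.png',np.hstack([cv2.resize(p[150:250,290:410],(400,400))[:,:,::-1],cv2.resize(q[120:230,270:390],(400,400))[:,:,::-1]]))
E
```

```text
[-46.97217099   3.28489571  24.8024354 ] [-21.98725456  80.39697958]
bar_post side 0.74 [328.7, 202.5] [[-106.51303214  173.51751543]]
bar_post side 0.62 [320.7, 177.4] [[-8.66716422 63.61718424]]
bar_post side 0.34 [311.0, 174.2] [[30.26383195 62.75803049]]
wedge_tab top 0.59 [383.8, 213.0] [[ -44.78323287 -101.24601372]]
wedge_tab side 0.71 [289.7, 292.2] [[-219.31937489  538.43485526]]
wedge_tab side 0.52 [350.9, 156.2] [[ -26.26871212 -110.51746605]]
[338.57723577 167.53658537] [[-44.40115205   7.3877163 ]]
[312.98734177 190.18987342] [[-44.62097564 164.92842416]]
top [424.83870968 134.03225806] [[ 226.72517451 -214.60139221]]
top [366.05263158 180.26315789] [[ 55.92426131 -32.10567518]]
top [377.06586826 193.83832335] [[ 14.4156968 -71.5799608]]
```

View pics/c7.png

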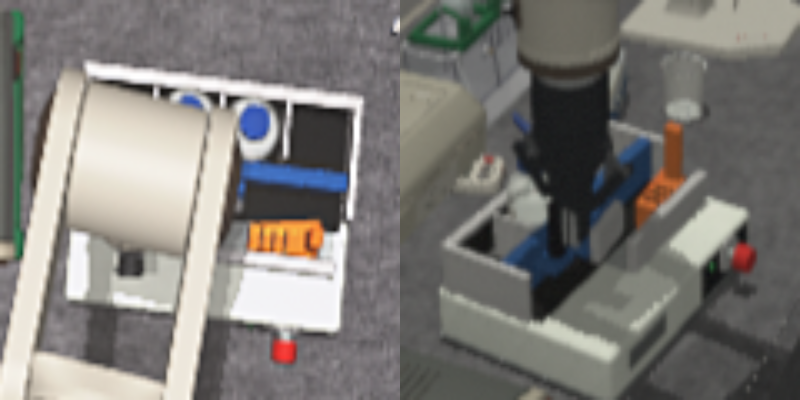

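The bar has pushed the caps about 8 mm forward to local x ≈ 56 mm, so the bottles are at the fence. Next: back off, go round to the -y side of the wedge tab and push it in.

Emit:
{"op": "jog_arm", "data": {
  "rows": [
    [0,0,-0.006,0,0,0,0],
    [0,0,-0.02,0,0,0,0],
    [0,0,0,-0.03,0,0,0],
    [0,0,0,-0.035,0,0,0],
    [0,-0.036,0.002,0,0,0,0],
    [0,-0.036,0.002,0,0,0,0],
    [0,-0.036,0.002,0,0,0,0],
    [0,-0.036,0.002,0,0,0,0],
    [0,-0.036,0.002,0,0,0,0],
    [0,-0.036,0.002,0,0,0,0]
  ]
}}

```text
t: 28.42
position: [0.4911, -0.2654, 0.1848]
tool_rot: [[0.114, 0.993, 0.001], [0.993, -0.114, -0.0], [-0.0, 0.001, -1.0]]
wrist_force: [0.8, -0.1, -0.2]
width: -0.0
grip_force: 0.0
```

Emit:
{"op": "jog_arm", "data": {
  "rows": [
    [0,-0.003,0,0,0,0,0],
    [0,0,0,0,0,0,0],
    [0,0,0,0,0,0,0]
  ]
}}

```text
t: 28.67
position: [0.4911, -0.2663, 0.1845]
tool_rot: [[0.115, 0.993, 0.0], [0.993, -0.115, 0.0], [0.001, 0.0, -1.0]]
wrist_force: [1.0, 0.7, -1.1]
width: 0.0002
grip_force: 0.0
```

```bash
python3 - <<'E'
from h import *
s=status.state();print(s['position'],s['wrist_force'],loc(POSE,s['position'])*1e3)
p,_=snap('top');q,d=snap('side')
for th in('bar_post','wedge_tab'):
  r=spots(th,.2)
  for n in r:
    for e in r[n]: print(th,n,e[0],e[1],loc(POSE,atz(n,e[1],.14))*1e3)
E
```

```text
[ 0.49106672 -0.26632175  0.18448633] [ 1.02826405  0.72054128 -1.10645144] [ -31.96057823 -138.3697729 ]
bar_post top 0.93 [331.1, 194.8] [[ 0.65164998 78.14177269]]
bar_post side 0.8 [316.5, 177.3] [[ 3.73505922 70.04522556]]
bar_post side 0.4 [318.0, 179.9] [[-9.20338075 81.14710817]]
bar_post side 0.35 [352.9, 155.1] [[ -28.5946259  -121.03943755]]
wedge_tab top 0.51 [384.4, 210.9] [[ -37.65581486 -102.69228   ]]
wedge_tab side 0.54 [352.2, 157.9] [[ -36.17082042 -102.12920657]]
wedge_tab side 0.36 [329.9, 205.3] [[-117.28188049  184.24246743]]
```

Emit:
{"op": "jog_arm", "data": {
  "rows": [
    [0,0,0,0.022,0,0,0],
    [0,0,0,0.022,0,0,0],
    [0,0,0,0.02,0,0,0],
    [0,0,0,0,0,0,0],
    [0,0.01,0,0,0,0,0],
    [0,0.01,0,0,0,0,0],
    [0,0.01,0,0,0,0,0],
    [0,0.01,0,0,0,0,0],
    [0,0,0,0,0,0,0]
  ]
}}

```text
t: 29.72
position: [0.4964, -0.225, 0.1219]
tool_rot: [[0.112, 0.994, 0.002], [0.994, -0.112, -0.001], [-0.001, 0.002, -1.0]]
wrist_force: [0.1, -0.2, -0.2]
width: -0.0001
grip_force: 0.0
```

Emit:
{"op": "jog_arm", "data": {
  "rows": [
    [0,0.01,0,0,0,0,0],
    [0,0.008,0,0,0,0,0],
    [0,0,0,0,0,0,0]
  ]
}}

```text
t: 29.97
position: [0.4983, -0.208, 0.1217]
tool_rot: [[0.113, 0.994, 0.002], [0.994, -0.113, -0.001], [-0.0, 0.002, -1.0]]
wrist_force: [-0.6, -0.2, -0.1]
width: 0.0003
grip_force: 0.0
```

```bash
python3 - <<'E'
from h import *
s=status.state();print(s['position'],s['wrist_force'],loc(POSE,s['position'])*1e3)
p,_=snap('top');q,d=snap('side')
for th in('wedge_tab',):
  r=spots(th,.1)
  for n in r:
    for e in r[n]: print(th,n,e[0],e[1],loc(POSE,atz(n,e[1],.14))*1e3)
cv2.imwrite('pics/c8.png',np.hstack([cv2.resize(p[150:250,290:410],(400,400))[:,:,::-1],cv2.resize(q[120:230,270:390],(400,400))[:,:,::-1]]))
E
```

```text
[ 0.49829737 -0.20796018  0.12166204] [-0.55031067 -0.20877593 -0.12809378] [-31.43331752 -79.5643609 ]
wedge_tab side 0.45 [346.4, 159.5] [[-23.97185085 -82.05928499]]
wedge_tab side 0.34 [315.2, 176.9] [[ 8.82500481 70.09349562]]
```

View pics/c8.png

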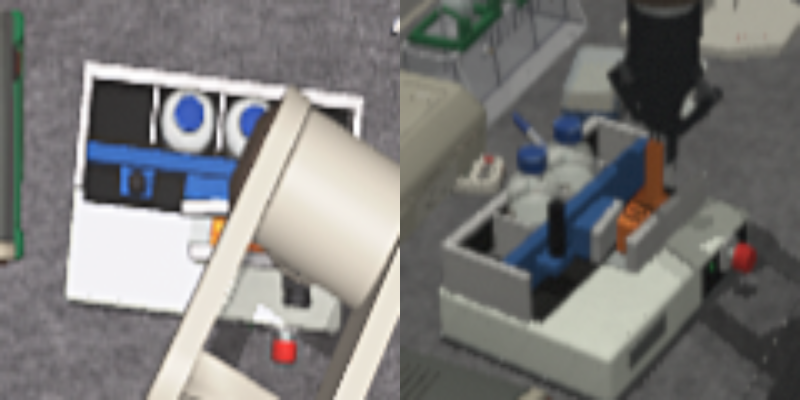

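The wedge is moving in ahead of the fingers, and the bar still stands against the bottles. I'll carry on in smaller steps.

Emit:
{"op": "jog_arm", "data": {
  "rows": [
    [0,0.008,0,0,0,0,0],
    [0,0.008,0,0,0,0,0],
    [0,0,0,0,0,0,0]
  ]
}}

```text
t: 30.42
position: [0.4997, -0.1923, 0.1207]
tool_rot: [[0.114, 0.993, 0.0], [0.993, -0.114, 0.0], [0.0, 0.0, -1.0]]
wrist_force: [-0.2, -0.2, 0.0]
width: 0.0002
grip_force: 0.0
```

Emit:
{"op": "jog_arm", "data": {
  "rows": [
    [0,0.006,0,0,0,0,0],
    [0,0,0,0,0,0,0]
  ]
}}

```text
t: 30.58
position: [0.5003, -0.1866, 0.1206]
tool_rot: [[0.114, 0.993, 0.0], [0.993, -0.114, 0.0], [0.0, 0.0, -1.0]]
wrist_force: [-0.5, 0.8, -0.5]
width: -0.0001
grip_force: 0.0
```

Emit:
{"op": "jog_arm", "data": {
  "rows": [
    [0,0.004,0,0,0,0,0],
    [0,0,0,0,0,0,0]
  ]
}}

```text
t: 30.75
position: [0.5007, -0.1827, 0.1206]
tool_rot: [[0.114, 0.993, -0.0], [0.993, -0.114, 0.0], [0.0, -0.0, -1.0]]
wrist_force: [0.8, -0.3, 0.3]
width: 0.0002
grip_force: 0.1
```

Emit:
{"op": "jog_arm", "data": {
  "rows": [
    [0,0.004,0,0,0,0,0],
    [0,0,0,0,0,0,0]
  ]
}}

```text
t: 30.92
position: [0.5012, -0.1787, 0.1206]
tool_rot: [[0.114, 0.993, 0.0], [0.993, -0.114, 0.0], [0.0, 0.0, -1.0]]
wrist_force: [0.2, -1.5, -0.3]
width: 0.0001
grip_force: 0.3
```

Emit:
{"op": "jog_arm", "data": {
  "rows": [
    [0,0.003,0,0,0,0,0],
    [0,0,0,0,0,0,0]
  ]
}}

```text
t: 31.08
position: [0.5015, -0.1758, 0.1206]
tool_rot: [[0.114, 0.993, -0.0], [0.993, -0.114, 0.0], [0.0, -0.0, -1.0]]
wrist_force: [0.6, -1.4, -0.3]
width: 0.0
grip_force: 0.4
```

Emit:
{"op": "jog_arm", "data": {
  "rows": [
    [0,0.002,0,0,0,0,0],
    [0,0,0,0,0,0,0]
  ]
}}

```text
t: 31.25
position: [0.5017, -0.1739, 0.1206]
tool_rot: [[0.114, 0.993, -0.0], [0.993, -0.114, 0.0], [0.0, -0.0, -1.0]]
wrist_force: [1.2, -1.3, 1.3]
width: -0.0004
grip_force: 0.6
```

Emit:
{"op": "jog_arm", "data": {
  "rows": [
    [0,0.002,0,0,0,0,0],
    [0,0,0,0,0,0,0]
  ]
}}

```text
t: 31.42
position: [0.5019, -0.172, 0.1206]
tool_rot: [[0.114, 0.993, 0.0], [0.993, -0.114, 0.0], [0.0, -0.0, -1.0]]
wrist_force: [2.0, -2.7, -0.0]
width: 0.0001
grip_force: 0.8
```

Emit:
{"op": "jog_arm", "data": {
  "rows": [
    [0,0.002,0,0,0,0,0],
    [0,0,0,0,0,0,0]
  ]
}}

```text
t: 31.58
position: [0.5022, -0.17, 0.1206]
tool_rot: [[0.114, 0.993, 0.0], [0.993, -0.114, 0.0], [0.0, 0.0, -1.0]]
wrist_force: [1.1, -2.8, 1.0]
width: 0.0001
grip_force: 0.8
```

Emit:
{"op": "jog_arm", "data": {
  "rows": [
    [0,0.001,0,0,0,0,0],
    [0,0,0,0,0,0,0]
  ]
}}

```text
t: 31.75
position: [0.5023, -0.1691, 0.1206]
tool_rot: [[0.114, 0.993, 0.0], [0.993, -0.114, 0.0], [0.0, -0.0, -1.0]]
wrist_force: [1.6, -2.5, 1.1]
width: 0.0001
grip_force: 1.0
```

Emit:
{"op": "jog_arm", "data": {
  "rows": [
    [0,0.002,0,0,0,0,0],
    [0,0,0,0,0,0,0]
  ]
}}

```text
t: 31.92
position: [0.5025, -0.167, 0.1206]
tool_rot: [[0.114, 0.993, 0.0], [0.993, -0.114, 0.0], [0.0, 0.0, -1.0]]
wrist_force: [1.1, -2.1, -0.9]
width: 0.0002
grip_force: 0.9
```

Emit:
{"op": "jog_arm", "data": {
  "rows": [
    [0,0.0015,0,0,0,0,0],
    [0,0,0,0,0,0,0]
  ]
}}

```text
t: 32.08
position: [0.5026, -0.1659, 0.1207]
tool_rot: [[0.114, 0.993, -0.0], [0.993, -0.114, -0.0], [-0.001, -0.0, -1.0]]
wrist_force: [0.6, -4.3, 1.0]
width: -0.0001
grip_force: 2.5
```

Emit:
{"op": "jog_arm", "data": {
  "rows": [
    [0,0.0015,0,0,0,0,0],
    [0,0,0,0,0,0,0]
  ]
}}

```text
t: 32.25
position: [0.5027, -0.1647, 0.1207]
tool_rot: [[0.114, 0.993, -0.0], [0.993, -0.114, -0.001], [-0.001, -0.0, -1.0]]
wrist_force: [-0.3, -8.3, 1.0]
width: 0.0001
grip_force: 4.0
```

Jamming begins. I'll go up to about 16 N.

Emit:
{"op": "jog_arm", "data": {
  "rows": [
    [0,0.001,0,0,0,0,0],
    [0,0,0,0,0,0,0],
    [0,0,0,0,0,0,0]
  ]
}}

```text
t: 32.5
position: [0.5028, -0.164, 0.1207]
tool_rot: [[0.114, 0.993, -0.0], [0.993, -0.114, -0.001], [-0.001, -0.0, -1.0]]
wrist_force: [-1.2, -9.8, 1.3]
width: 0.0
grip_force: 5.3
```

Emit:
{"op": "jog_arm", "data": {
  "rows": [
    [0,0.0005,0,0,0,0,0],
    [0,0,0,0,0,0,0],
    [0,0,0,0,0,0,0]
  ]
}}

```text
t: 32.75
position: [0.5028, -0.1637, 0.1207]
tool_rot: [[0.114, 0.993, -0.0], [0.993, -0.114, -0.002], [-0.002, -0.0, -1.0]]
wrist_force: [-1.8, -11.6, 0.5]
width: -0.0002
grip_force: 6.3
```

Emit:
{"op": "jog_arm", "data": {
  "rows": [
    [0,0.0008,0,0,0,0,0],
    [0,0,0,0,0,0,0],
    [0,0,0,0,0,0,0]
  ]
}}

```text
t: 33.0
position: [0.5028, -0.1631, 0.1207]
tool_rot: [[0.114, 0.993, -0.001], [0.993, -0.114, -0.002], [-0.002, -0.0, -1.0]]
wrist_force: [-3.0, -14.8, 0.7]
width: -0.0007
grip_force: 7.2
```

Emit:
{"op": "jog_arm", "data": {
  "rows": [
    [0,0.0006,0,0,0,0,0],
    [0,0,0,0,0,0,0],
    [0,0,0,0,0,0,0]
  ]
}}

```text
t: 33.25
position: [0.5028, -0.1627, 0.1207]
tool_rot: [[0.114, 0.993, -0.001], [0.993, -0.114, -0.002], [-0.002, -0.0, -1.0]]
wrist_force: [-3.5, -15.8, 0.2]
width: 0.0004
grip_force: 8.1
```

Emit:
{"op": "jog_arm", "data": {
  "rows": [
    [0,0.0004,0,0,0,0,0],
    [0,0,0,0,0,0,0],
    [0,0,0,0,0,0,0],
    [0,0,0,0,0,0,0]
  ]
}}

```text
t: 33.58
position: [0.5028, -0.1625, 0.1208]
tool_rot: [[0.115, 0.993, -0.001], [0.993, -0.115, -0.003], [-0.003, -0.0, -1.0]]
wrist_force: [-3.8, -17.3, 1.1]
width: -0.0002
grip_force: 8.8
```

Emit:
{"op": "jog_arm", "data": {
  "rows": [
    [0,-0.01,0,0,0,0,0],
    [0,-0.015,0,0,0,0,0],
    [0,0,0,-0.04,0,0,0],
    [0,0,0,-0.04,0,0,0],
    [0,0,0,-0.03,0,0,0],
    [0.05,-0.009,-0.032,0,0,0,0],
    [0.05,-0.009,-0.032,0,0,0,0],
    [0.05,-0.009,-0.032,0,0,0,0],
    [0.05,0,0,0,0,0,0]
  ]
}}

```text
t: 34.33
position: [0.3982, -0.2018, 0.2308]
tool_rot: [[0.115, 0.993, -0.001], [0.993, -0.115, 0.0], [0.0, -0.001, -1.0]]
wrist_force: [-0.6, 1.1, 0.3]
width: 0.0485
grip_force: 0.0
```

Emit:
{"op": "jog_arm", "data": {
  "rows": [
    [0.05,0,0,0,0,0,0.1208],
    [0.05,0,0,0,0,0,0.1208],
    [0.05,0,0,0,0,0,0.1208],
    [0.05,0,0,0,0,0,0.1208],
    [0.05,0,0,0,0,0,0.1208],
    [0.05,0,0,0,0,0,0.1208],
    [0.05,0,0,0,0,0,0.1208],
    [0.05,0,0,0,0,0,0.1208],
    [0.05,0,0,0,0,0,0.1208],
    [0.05,0,0,0,0,0,0.1208]
  ]
}}

```text
t: 35.17
position: [0.4019, -0.2015, 0.2304]
tool_rot: [[0.971, 0.24, -0.0], [0.24, -0.971, 0.001], [-0.0, -0.001, -1.0]]
wrist_force: [-0.2, -0.1, -0.7]
width: 0.05
grip_force: 0.0
```

Emit:
{"op": "jog_arm", "data": {
  "rows": [
    [0.05,0,0,0,0,0,0.1208],
    [0.05,0,0,0,0,0,0.1208],
    [0.05,0,0,0,0,0,0.1208],
    [0.05,0,0,0,0,0,0],
    [0.05,0,0,0,0,0,0]
  ]
}}

```text
t: 35.58
position: [0.4019, -0.2016, 0.2304]
tool_rot: [[0.994, -0.11, -0.0], [-0.11, -0.994, 0.001], [-0.0, -0.001, -1.0]]
wrist_force: [-0.3, 0.5, -0.0]
width: 0.05
grip_force: 0.0
```

```bash
python3 - <<'E'
from h import *
s=status.state();print(s['position'],s['tool_rot'].round(3).tolist(),loc(POSE,s['position'])*1e3)
p,_=snap('top');q,d=snap('side')
for th,z in(('knob_grip',.04),('wedge_tab',.14),('bar_post',.14)):
  r=spots(th,.1)
  for n in r:
    for e in r[n]: print(th,n,e[0],e[1],loc(POSE,atz(n,e[1],z))*1e3)
for n,im in(('top',p),('side',q)):
  hsv=cv2.cvtColor(im,cv2.COLOR_RGB2HSV);m=cv2.inRange(hsv,(0,170,90),(5,255,255))|cv2.inRange(hsv,(174,170,90),(180,255,255));k,l,st,ce=cv2.connectedComponentsWithStats(m)
  print(n,[(st[i,4],ce[i].round(1),(loc(POSE,atz(n,ce[i],.042))*1e3).round(1)) for i in range(1,k) if st[i,4]>8])
cv2.imwrite('pics/c9.png',np.hstack([cv2.resize(p[150:250,290:410],(400,400))[:,:,::-1],cv2.resize(q[120:230,270:390],(400,400))[:,:,::-1]]))
E
```

```text
[ 0.40191181 -0.20156887  0.23044463] [[0.994, -0.11, -0.0], [-0.11, -0.994, 0.001], [-0.0, -0.001, -1.0]] [-127.91888426  -84.20764578]
knob_grip side 0.52 [370.6, 195.0] [[-134.71416023  -59.51955412]]
wedge_tab top 0.61 [358.0, 206.5] [[-30.57695456 -14.1829182 ]]
wedge_tab side 0.56 [338.9, 168.9] [[-33.40558137 -13.52840996]]
bar_post top 0.7 [331.6, 191.9] [[10.45629335 77.30821285]]
bar_post side 0.81 [319.4, 177.2] [[-4.26675733 64.71337959]]
top []
side [(np.int32(29), array([372.6, 190.7]), array([[-129.7,  -84.8]]))]
```

View pics/c9.png

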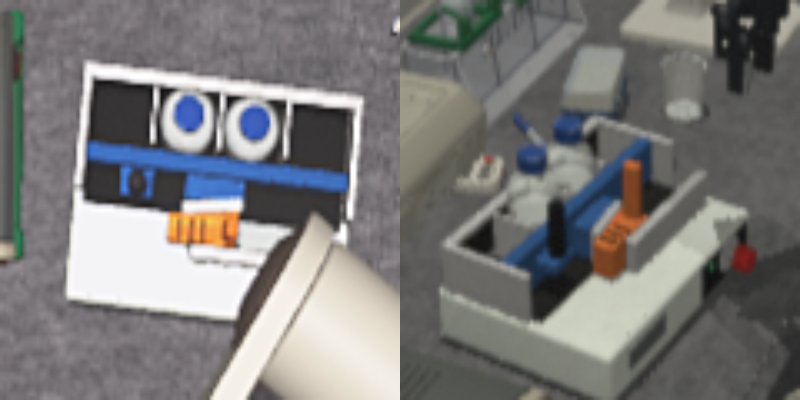

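Wedge deep under the rail with its tab at local y ≈ -14 mm, the bar against both upright bottles. The knob is at (373,191) in the side view. Going down onto it.

Emit:
{"op": "jog_arm", "data": {
  "rows": [
    [0.055,0.001,0.003,0.04,0,0,0],
    [0.055,0,0,0.04,0,0,0],
    [0.055,0,0,0.03,0,0,0],
    [0.055,0,0,0.03,0,0,0],
    [0.055,0,0,0.03,0,0,0],
    [0.055,0,0,0.02,0,0,0],
    [0.055,0,0,0,0,0,0],
    [0.055,0,0,0,0,0,0]
  ]
}}

```text
t: 36.65
position: [0.4023, -0.2046, 0.0406]
tool_rot: [[0.994, -0.113, -0.001], [-0.113, -0.994, 0.001], [-0.001, -0.001, -1.0]]
wrist_force: [0.6, 0.7, 0.3]
width: 0.0554
grip_force: 0.0
```

Emit:
{"op": "jog_arm", "data": {
  "rows": [
    [0.055,0,0,0.012,0,0,0],
    [0.055,0,0,0.01,0,0,0],
    [0.055,0,0,0,0,0,0],
    [0.01,0,0,0,0,0,0],
    [0.01,0,0,0,0,0,0],
    [0.01,0,0,0,0,0,0],
    [0.01,0,0,0,0,0,0],
    [0.01,0,0,0,0,0,0],
    [0.01,0,0,0,0,0,0]
  ],
  "grip_force": 40
}}

```text
t: 37.4
position: [0.4029, -0.2049, 0.0195]
tool_rot: [[0.994, -0.114, 0.001], [-0.114, -0.994, -0.0], [0.001, 0.0, -1.0]]
wrist_force: [-1.6, 2.0, 6.4]
width: 0.0247
grip_force: 38.8
```

Emit:
{"op": "jog_arm", "data": {
  "rows": [
    [0.01,-0.004,0,0,0,0,0],
    [0.01,-0.004,0,0,0,0,0],
    [0.01,0,0,0,0,0,0],
    [0.01,0,0,0,0,0,0]
  ]
}}

```text
t: 37.73
position: [0.3954, -0.2039, 0.0196]
tool_rot: [[0.993, -0.114, 0.002], [-0.114, -0.993, -0.0], [0.002, 0.0, -1.0]]
wrist_force: [6.1, 5.5, 2.4]
width: 0.0247
grip_force: 39.1
```

Emit:
{"op": "jog_arm", "data": {
  "rows": [
    [0.01,-0.003,0,0,0,0,0],
    [0.01,0,0,0,0,0,0],
    [0.01,-0.0015,0,0,0,0,0],
    [0.01,0,0,0,0,0,0],
    [0.01,0,0,0,0,0,0]
  ]
}}

```text
t: 38.15
position: [0.3912, -0.2033, 0.0196]
tool_rot: [[0.994, -0.114, 0.003], [-0.114, -0.994, -0.0], [0.003, -0.0, -1.0]]
wrist_force: [7.4, 6.8, 2.4]
width: 0.0247
grip_force: 39.2
```

Emit:
{"op": "jog_arm", "data": {
  "rows": [
    [0.01,-0.0015,0,0,0,0,0],
    [0.01,0,0,0,0,0,0],
    [0.01,0,0,0,0,0,0],
    [0.01,0,0,0,0,0,0]
  ]
}}

```text
t: 38.48
position: [0.3909, -0.2033, 0.0198]
tool_rot: [[0.993, -0.114, 0.005], [-0.114, -0.993, -0.001], [0.005, 0.0, -1.0]]
wrist_force: [20.1, 5.1, -3.4]
width: 0.0247
grip_force: 39.8
```

Emit:
{"op": "jog_arm", "data": {
  "rows": [
    [0.01,0.005,0,0,0,0,0],
    [0.01,0.004,0,0,0,0,0],
    [0.01,0.0035,0,0,0,0,0],
    [0.01,0,0,0,0,0,0],
    [0.06,0,0,0,0,0,0],
    [0.06,0,0,0,0,0,0],
    [0.06,0,0,0,0,0,0],
    [0.06,0,0,0,0,0,0]
  ]
}}

```text
t: 39.15
position: [0.4009, -0.2047, 0.0187]
tool_rot: [[0.994, -0.114, -0.0], [-0.114, -0.994, 0.0], [-0.0, -0.0, -1.0]]
wrist_force: [0.3, 0.1, 0.0]
width: 0.0598
grip_force: 0.0
```

Emit:
{"op": "jog_arm", "data": {
  "rows": [
    [0.06,0,0,-0.03,0,0,0],
    [0.06,0,0,-0.04,0,0,0],
    [0.06,0,0,-0.04,0,0,0],
    [0.06,0,0,-0.04,0,0,0],
    [0.06,0,0,-0.04,0,0,0],
    [0.06,-0.02,0.035,0,0,0,0],
    [0.06,-0.02,0.035,0,0,0,0],
    [0.06,-0.02,0.035,0,0,0,0],
    [0.06,0,0,0,0,0,0],
    [0.06,0,0,0,0,0,0]
  ]
}}

```text
t: 39.98
position: [0.3282, -0.3035, 0.2085]
tool_rot: [[0.993, -0.117, -0.0], [-0.117, -0.993, 0.0], [-0.0, -0.0, -1.0]]
wrist_force: [0.1, 0.8, -0.9]
width: 0.0598
grip_force: 0.0
```

```bash
python3 - <<'E'
from h import *
p,_=snap('top');q,d=snap('side')
for th,z in(('wedge_tab',.14),('bar_post',.14)):
  r=spots(th,.3)
  for n in r:
    for e in r[n]: print(th,n,e[0],e[1],loc(POSE,atz(n,e[1],z))*1e3)
caps()
cv2.imwrite('pics/c10.png',np.hstack([cv2.resize(p[150:250,290:410],(400,400))[:,:,::-1],cv2.resize(q[120:230,270:390],(400,400))[:,:,::-1]]))
E
```

```text
wedge_tab top 0.73 [330.8, 194.7] [[ 0.89937654 79.16512426]]
wedge_tab top 0.54 [358.6, 207.4] [[-33.39111376 -16.4104165 ]]
wedge_tab top 0.32 [354.5, 184.2] [[42.66844417  3.44998272]]
wedge_tab side 0.55 [340.5, 164.9] [[-24.70515687 -39.40657062]]
bar_post top 0.69 [329.9, 191.8] [[10.3065553  82.97726918]]
bar_post side 0.78 [316.9, 176.9] [[ 3.93027428 67.27314279]]
cap? [ 0.6001 -0.1072  0.1588] 0.2 top@.103 [ 0.6076 -0.1094  0.103 ] side@.098 [ 0.6487 -0.1994  0.098 ] loc [[65.9 30.9]] [346. 178.] [309. 163.]
cap? [ 0.5899 -0.1712  0.1606] 0.2 top@.103 [ 0.5973 -0.1758  0.103 ] side@.098 [ 0.6392 -0.2714  0.098 ] loc [[ 63.2 -36.4]] [366. 180.] [320. 155.]
```

View pics/c10.png

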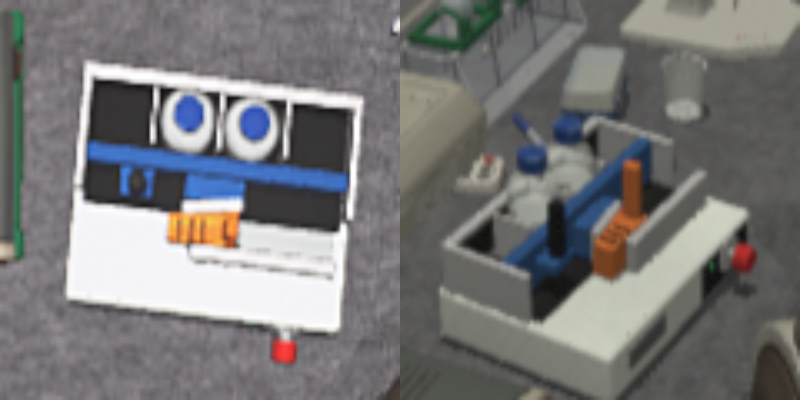

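Bottles upright at the fence (local x 58 and 55 mm), wedge in, knob back at rest. I'll use the last picture to check that no bottle is hidden.

```bash
python3 - <<'E'
from h import *
p,_=snap('top');q,_=snap('side')
cv2.imwrite('pics/c11.png',np.vstack([cv2.resize(p[60:400],(560,298)),cv2.resize(q[:370],(516,298))[:,:,:] if 0 else cv2.copyMakeBorder(cv2.resize(q[:370],(516,298)),0,0,0,44,0)])[:,:,::-1])
E
```

```text
(no output)
```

View pics/c11.png

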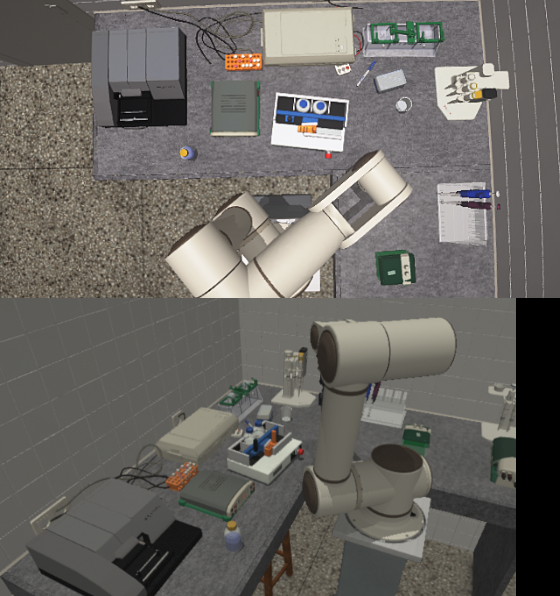

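Only the yellow-capped bottle is left on the worktop, and both blue-capped ones are loaded. Handing in.

```bash
python3 -c "
from cell import ctrl
print(ctrl.close_job())"
```

```text
the job is handed in; nothing more can be done
None
```

I handed the job in at about 40 s of simulated time: both blue-capped bottles (all I could find) stand upright against the fence, the wedge is pushed in to about 17 N, the knob was pulled to its stop and let back, and the yellow-capped bottle was left alone; the hand-in returned no verdict.

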